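Get the bar from behind the cans and load the cutting guide

TASK

Clear the three containers off the wooden rack and stand them all on the black rubber mat; only then take the metal bar that lies behind them and feed it endwise through the guide's tube until its end meets the stop plate, and leave it lying there. Finally put each container back upright on the very spot on the rack where it stood at the start. Do not knock any container over.

Things in the scene. Friction and masses are not known exactly. Their poses are not given: they have to be found in the camera images.
- rack: Fixed pale plywood board 190x340x12 mm (x -80..110, y -170..170). Origin on the bench; x away from the robot, z up. Containers start in a row at about x -17, y -105, 0, 105 mm, in any order, standing at z 12. Bar behind them at x 35 in two saddles (y -100 and 100, 12 mm thick in y, 30 mm in x, top z 48; notch 18 mm wide, floor z 40). Lip at x 98..110, top z 50.
- bar: Round aluminium bar, diameter 14 mm, length 240 mm, about 0.1 kg, both ends alike. Origin at its middle on its axis; x along the bar (ends at x -120 and 120 mm). At the start it lies level along the rack's y, its axis 47 mm above the bench.
- paint_tin: Squat round bare-metal tin with pressed-in lid, diameter 57 mm, 80 mm high, about 0.3 kg, closed. Origin at the centre of its underside, z up.
- spray_can: Slim round white spray can with narrower black cap, body diameter 45 mm up to 95 mm, then a steel shoulder and the cap (diameter 34 mm) to 115 mm overall height, about 0.3 kg. Origin at the centre of its underside, z up.
- oil_can: Flat-sided rectangular metal can, dark with a grey band, 60 mm along its x, 43 mm along its y, 100 mm high to its shoulder, with a white cap 22 mm wide and 15 mm high off-centre on top; about 0.3 kg. Origin at the centre of its underside, z up; its y lies within about 0.1 rad of the rack's y at the start.
- mat: Fixed black rubber mat, 200x200 mm, 4 mm thick, flat on the bench on one side of the rack (the guide is on the other): the side area. Origin at the centre of its underside; x and y along its edges, z up.
- guide: Fixed cutting guide, base 200x90x12 mm. Origin on the bench, mid rear edge of base; x = feed direction, away from robot; z up. In line at y 0: open-top trough x 30..90 mm (24 wide, floor z 40, walls to z 60), closed steel tube x 90..150 (bore 24x24, floor z 40, outer top z 68), stop plate face at x 170 (top z 82). Bar home: middle at x 50, axis z 47, rear end hangs free and level.

How it is judged:
On the way, in this order (a step that is already met when the one before it is completed fails the run):
1. all three containers stand upright on the rubber mat (x of paint_tin in the frame of mat between -0.1 and 0.1 m and y of paint_tin in the frame of mat between -0.1 and 0.1 m and z of paint_tin in the frame of mat between 0 and 0.01 m and angle between each of paint_tin, spray_can, oil_can's own z axis and vertical below 0.12 rad and linear speed of each of paint_tin, spray_can, oil_can below 0.03 m/s and x of spray_can in the frame of mat between -0.1 and 0.1 m and y of spray_can in the frame of mat between -0.1 and 0.1 m and z of spray_can in the frame of mat between 0 and 0.01 m and x of oil_can in the frame of mat between -0.1 and 0.1 m and y of oil_can in the frame of mat between -0.1 and 0.1 m and z of oil_can in the frame of mat between 0 and 0.01 m), for 0.2 s.
2. the bar is fed through the tube up to the stop plate (x of bar in the frame of guide between 0.042 and 0.053 m and y of bar in the frame of guide between -0.008 and 0.008 m and z of bar in the frame of guide between 0.042 and 0.06 m and angle between the x axis of bar and the x axis of guide, either way round below 0.12 rad), for 0.2 s.
At the end, for the whole second after the job is handed in: The bar lies at rest in trough and tube with its leading end within 8 mm of the stop plate and in line with the guide (0.12 rad), and each container stands upright (0.1 rad), at rest, on the rack within 15 mm of where it stood at the start (all of step 2 and linear speed of each of bar, paint_tin, spray_can, oil_can below 0.02 m/s and distance of each of paint_tin, spray_can, oil_can from where it was at the start of the episode below 0.015 m and angle between each of paint_tin, spray_can, oil_can's own z axis and vertical below 0.1 rad); the robot touches nothing.
It fails at once if a container is knocked over (tilted more than 0.7 rad) (angle between any of paint_tin, spray_can, oil_can's own z axis and vertical above 0.7 rad).
It also fails if it takes over 134 s, if anything falls off the work surface, if the arm or the gripper's body presses on something with over 40 N, if the wrist force passes 120 N, or if a joint passes its speed limit or range.

ROBOT

A 6-joint arm with a two-finger parallel gripper is mounted at the origin on the work surface. World frame = base frame: x ahead of the robot, y to its left, z up, the work surface at z = 0. Lengths are in m, angles in rad, forces in N, time in s.
With the tool pointing down it reaches from about 0.35 to 0.775 m from the base axis. Payload 5.5 kg.
Tool frame: the origin (TCP) lies at the very end of the fingers, on their centre line; the grasp point (between the pads) lies 19 mm behind it; z points along the fingers, y is the direction in which the jaws open and shut (so a half turn about z gives the same grasp; the last joint's range is limited). The gripper opens to 85 mm and grips with 20 to 120 N. Pads are 22 mm wide; open, the fingers measure 114 mm over their backs; the gripper's body (76 mm by 85 mm) begins 54 mm behind the grasp point. The pads swing forward as they close: fully open they stand 13 mm farther back than shut.
Start: joints at [-1.33, 0.313, 0.046, 1.304, 0, 1.431], TCP at [0.214, -0.534, 0.196] pointing down, gripper open.
Joint ranges: [-2.76, 2.76], [-0.86, 1.69], [-1.03, 1.26], [-2.2, 2.34], [-1.47, 1.5], [-3.14, 3.14]. Speed limits (rad/s): [2.57, 2.57, 3.14, 3.14, 3.14, 3.14].

INTERFACE

Orientations are given as a unit quaternion [w, x, y, z].
In Python, from workcell import env gives the robot as it stands. The module is installed in compiled form; this text tells all that it offers.
- The arm moves only by the shell command python3 -m pendant 'ROWS' [FORCE]. ROWS is JSON, a list of rows, each an object with "fingers": the finger opening in mm, from 0 to 85.4; "delta_pos": the shift along the tool's x, y, z in mm, a list of three; "angular": the turn, a rotation vector about the tool's x, y, z in rad, a list of three. In form: [{"fingers": fingers, "delta_pos": [x, y, z], "angular": [ax, ay, az]}, ...]. A call has 1 to 12 rows; each row shifts and turns the commanded pose from where the row before left it, along the tool's axes as they then stand; what a row does not reach is not made up. A row lasts 1/10 s, in which the tool goes at most 50 mm and 8.59 degrees, less where a joint would pass 70% of its speed; a pose out of reach is approached as far as the arm can. A call is refused whole if a number of a shift passes 50 or a number of a turn 0.15, either way. A call with a gripper value outside its range is refused whole. The fingers move at their own pace and stop on an object; FORCE is the grip in N (left out, the last holds). Time passes only in rows, so rows that do not move let the fingers close. It gives the time, the measured TCP pose, the force and the opening at its end, in the units of the state.
- env.get_state(): the state, without advancing time (a new reading comes with each control period).
- env.read_camera(name): name is "scene" or "top" or "wrist"; returns the picture (420x560x3 uint8, blue, green, red); there is no depth.
- env.camera_params(name): a dict with "fx", "fy", "cx", "cy" (pixels), "view" (4x4, takes a point from world to camera coordinates). Camera axes: x right, y up, looking along -z (the intrinsics and any distortion apply to the point x, -y, -z); pixel columns grow to the right and rows downward; lengths in m; the calibration is good to about 2 mm. A picture is of the moment at which its call begins: read the wrist's pose just before it. camera_params takes no time and is no camera call; for the wrist camera it gives the pose at the moment of the call.
- env.hand_in(): hands the job in, once; it reports no verdict.
The state is a dict: "clock": time; "joint_pos": joint angles; "qvel": joint speeds; "tau": joint torques, N m; "tcp_pos": TCP position; "orientation": TCP orientation; "wrist_force": force on the tool from outside, world axes, zero at the start; "ft_torque": the same for the moment, N m; "finger_gap": finger opening in m.
Only numpy, scipy, OpenCV 4.12 (cv2) and the standard library are available. Lean on these libraries where they do the work, as an engineer would, in place of code of your own. Each camera call takes 0.05 s, during which the arm holds its last target. There are 200 camera calls.

## Working session

There is one attempt and no reset: what is moved stays moved. The work goes in short steps, Python scripts to look and compute and a shell command to move; the robot and the scene stay as the last step left them, time stands still between calls to the robot, and variables do not carry over. Pictures are saved under pics/ and viewed, about 12 in all and at most 16, crops included, and the job is handed in when it is done.

```bash
mkdir -p pics; python3 - <<'E'
from workcell import env
import cv2,json
import numpy as np
np.set_printoptions(precision=4,suppress=True)
s=env.get_state();print({k:np.round(v,4).tolist() for k,v in s.items()})
a=env.read_camera("scene");b=env.read_camera("top")
cv2.imwrite("pics/scene0.png",a);cv2.imwrite("pics/top0.png",b)
for n in ("scene","top","wrist"):
  p=env.camera_params(n);print(n,{k:(np.round(v,4).tolist()) for k,v in p.items()})
E
```

```text
{'clock': 0.0, 'joint_pos': [-1.3296, 0.314, 0.0449, 1.3036, 0.0, 1.4312], 'qvel': [0.0008, 0.0002, -0.0015, -0.0002, -0.0009, -0.0011], 'tau': [-0.0001, -48.0626, 29.8535, 0.0193, -0.0001, -0.0], 'tcp_pos': [0.2135, -0.5332, 0.195], 'orientation': [-0.0009, 0.9819, 0.1892, -0.0], 'wrist_force': [0.1325, -1.029, 0.127], 'ft_torque': [0.0331, 0.0167, 0.033], 'finger_gap': 0.0856}
scene {'fx': 460.9031, 'fy': 460.9031, 'cx': 279.8767, 'cy': 223.9412, 'view': [[0.018, 0.9998, -0.0084, -0.018], [-0.8302, 0.0196, 0.5572, 0.4049], [0.5572, -0.003, 0.8304, -1.5141], [0.0, 0.0, 0.0, 1.0]]}
top {'fx': 443.8834, 'fy': 443.8834, 'cx': 282.6759, 'cy': 210.7764, 'view': [[-0.0071, -0.9999, -0.0071, 0.0181], [0.9983, -0.0075, 0.0577, -0.541], [-0.0578, -0.0067, 0.9983, -1.1942], [0.0, 0.0, 0.0, 1.0]]}
wrist {'fx': 328.7499, 'fy': 328.7499, 'cx': 283.1762, 'cy': 212.6206, 'view': [[0.3714, -0.9285, -0.0017, -0.5741], [0.8922, 0.3574, -0.276, 0.0372], [0.2569, 0.101, 0.9612, -0.3784], [0.0, 0.0, 0.0, 1.0]]}
```

View pics/scene0.png

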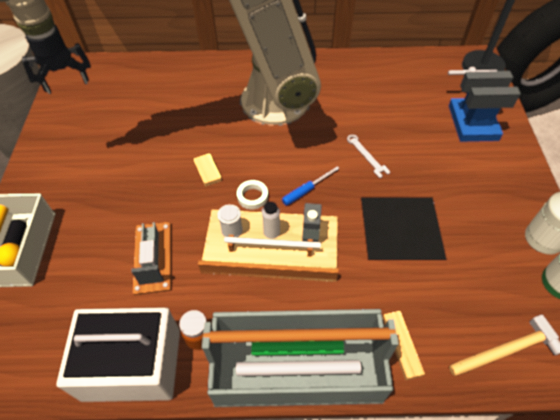

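View pics/top0.png

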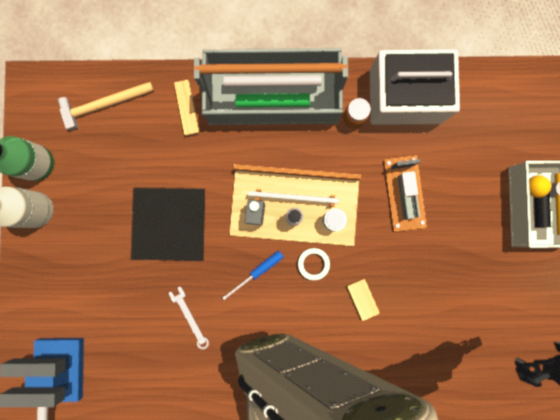

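The scene view shows tin, spray can and oil can at about (230,218), (271,218) and (312,220), the guide at (152,255) and the mat at (403,228). The top view shows the mat at left (168,223), the rack at (295,207) and the guide at (407,193). Next I'll enlarge both.

```bash
cat > h.py <<'E'
from workcell import env
import cv2, numpy as np
np.set_printoptions(precision=4,suppress=True)
def K(p): return np.array([[p['fx'],0,p['cx']],[0,p['fy'],p['cy']],[0,0,1]])
def ray(p,uv):
    V=np.array(p['view']); d=np.linalg.inv(K(p))@[uv[0],uv[1],1.]
    R=V[:3,:3]; return -R.T@V[:3,3], R.T@(d*[1,-1,-1])
def onz(p,uv,z):
    c,d=ray(p,uv); return c+d*(z-c[2])/d[2]
def tri(p1,u1,p2,u2):
    c1,d1=ray(p1,u1); c2,d2=ray(p2,u2)
    s=np.linalg.lstsq(np.c_[d1,-d2],c2-c1,rcond=None)[0]
    a,b=c1+s[0]*d1,c2+s[1]*d2; return (a+b)/2,np.linalg.norm(a-b)
def proj(p,X):
    V=np.array(p['view']); q=(V@np.r_[X,1])[:3]*[1,-1,-1]; q=K(p)@q; return q[:2]/q[2]
E
python3 - <<'E'
import cv2,numpy as np
from h import *
b=cv2.imread("pics/top0.png");a=cv2.imread("pics/scene0.png")
A=cv2.resize(b[145:255,225:435],None,fx=3.8,fy=3.8,interpolation=cv2.INTER_CUBIC)[:,:798]
B=cv2.resize(a[192:300,125:345],(798,int(108*798/220)),interpolation=cv2.INTER_CUBIC)
cv2.imwrite("pics/c1.png",A);cv2.imwrite("pics/c2.png",B)
t=env.camera_params("top");s=env.camera_params("scene")
# mat corners
for n,im,p in(("top",b,t),("scene",a,s)):
    m=(im.max(2)<40).astype(np.uint8)
    cs=[c for c in cv2.findContours(m,0,2)[0] if 3000<cv2.contourArea(c)<9000]
    for c in cs:
        box=cv2.approxPolyDP(c,8,True)[:,0]; print(n,cv2.contourArea(c),box.tolist()); print(np.array([onz(p,q,.004)[:2] for q in box]))
E
```

```text
scene 3411.5 [[559, 0], [498, 47], [526, 111], [559, 97], [559, 73], [519, 82], [559, 38]]
[[-0.5477  1.13  ]
 [-0.2563  0.8066]
 [ 0.0751  0.8026]
 [ 0.0126  0.9304]
 [-0.1073  0.9731]
 [-0.0649  0.8233]
 [-0.3026  1.0427]]
```

View pics/c1.png

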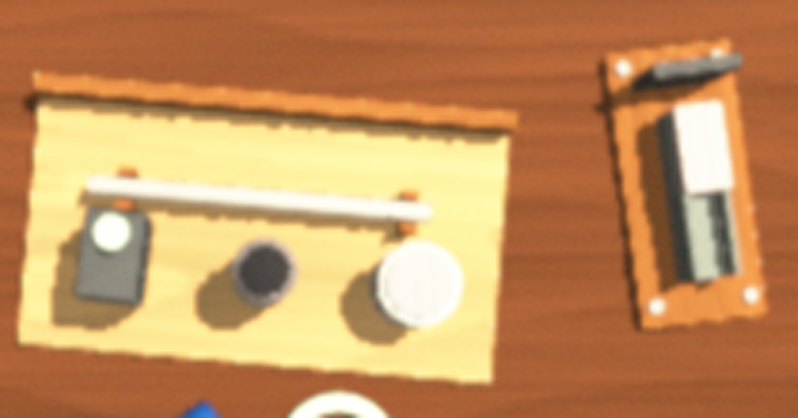

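View pics/c2.png

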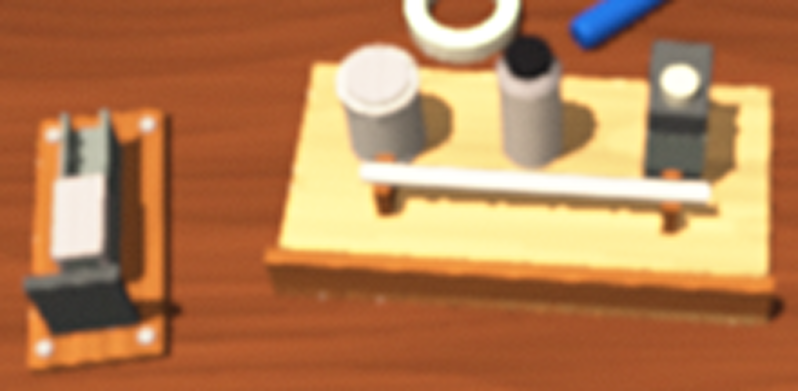

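The crops show, left to right in the top view, the oil can (cap at 111,231), spray can (264,268) and tin (419,284). The bar runs from (88,186) to (432,212), and the guide is at right with its tube at (703,147). Now I'll triangulate.

```bash
python3 - <<'E'
from h import *
t=env.camera_params("top");s=env.camera_params("scene")
T=lambda u:np.array(u)/3.8+[225,145]
S=lambda u:np.array(u)*220/798+[125,192]
for n,u,v in (("tin",(419,284),(377,78)),("spray",(264,268),(529,55)),("oilcap",(111,231),(680,80)),("barL",(88,186),(708,193)),("barR",(432,212),(362,174)),("rackFL",(18,343),(770,90)),("rackFR",(492,383),(315,65)),("lipL",(37,73),(775,282)),("lipR",(518,115),(268,258)),
 ("gBL",(607,52),(165,355)),("gBR",(728,42),(30,365)),("gFR",(765,315),(43,120)),("gFL",(640,328),(163,112)),("tubeBL",(672,105),(103,262)),("tubeBR",(722,101),(52,257)),("tubeFR",(735,190),(57,177)),("tubeFL",(686,192),(105,178)),("stopL",(655,73),(117,270)),("stopR",(740,62),(26,281))):
    X,e=tri(t,T(u),s,S(v)); print(n,X,round(e,4),T(u),S(v))
b=cv2.imread("pics/top0.png");a=cv2.imread("pics/scene0.png")
print(b[223,168],a[228,403])
for im,p,seed in((b,t,(168,223)),(a,s,(403,228))):
    m=(im.max(2)<50).astype(np.uint8)
    n,l,st,ce=cv2.connectedComponentsWithStats(m)
    c=cv2.findContours((l==l[seed[1],seed[0]]).astype(np.uint8),0,2)[0][0]
    box=cv2.approxPolyDP(c,6,True)[:,0];print(np.array([onz(p,q,.004)[:2] for q in box]))
E
```

```text
tin [ 0.5129 -0.1193  0.0886] 0.0026 [335.2632 219.7368] [228.9348 213.5038]
spray [ 0.5228 -0.014   0.1257] 0.0035 [294.4737 215.5263] [270.8396 207.1629]
oilcap [0.5475 0.0855 0.1284] 0.0036 [254.2105 205.7895] [312.4687 214.0551]
barL [0.585  0.1071 0.0458] 0.003 [248.1579 193.9474] [320.188 245.208]
barR [ 0.5647 -0.1327  0.047 ] 0.0047 [338.6842 200.7895] [224.7995 239.9699]
rackFL [0.4756 0.1617 0.0104] 0.0049 [229.7368 235.2632] [337.2807 216.812 ]
rackFR [ 0.4444 -0.178   0.0105] 0.0051 [354.4737 245.7895] [211.8421 209.9198]
lipL [0.6629 0.143  0.0604] 0.0066 [234.7368 164.2105] [338.6591 269.7444]
lipR [ 0.6318 -0.1926  0.0507] 0.0059 [361.3158 175.2632] [198.8847 263.1278]
gBL [ 0.6825 -0.2642  0.0111] 0.0065 [384.7368 158.6842] [170.4887 289.8697]
gBR [ 0.6888 -0.3523  0.0128] 0.0043 [416.5789 156.0526] [133.2707 292.6266]
gFR [ 0.4915 -0.3738  0.0136] 0.004 [426.3158 227.8947] [136.8546 225.0827]
gFL [ 0.483  -0.2868  0.0083] 0.002 [393.4211 231.3158] [169.9373 222.8772]
tubeBL [ 0.6368 -0.2993  0.0587] 0.0035 [401.8421 172.6316] [153.396  264.2306]
tubeBR [ 0.6378 -0.3307  0.0687] 0.0041 [415.     171.5789] [139.3358 262.8521]
tubeFR [ 0.5762 -0.3371  0.0696] 0.0055 [418.4211 195.    ] [140.7143 240.797 ]
tubeFL [ 0.5755 -0.3051  0.0658] 0.0046 [405.5263 195.5263] [153.9474 241.0727]
stopL [ 0.6556 -0.2823  0.0814] 0.0034 [397.3684 164.2105] [157.2556 266.4361]
stopR [ 0.6626 -0.3399  0.0819] 0.0036 [419.7368 161.3158] [132.1679 269.4687]
[43 49 52] [33 39 41]
[[ 0.1138 -0.6419]
 [ 0.1084 -0.6604]]
[[0.4126 0.2391]
 [0.6007 0.2349]
 [0.6051 0.4257]
 [0.4172 0.4302]]
```

Heights match the text: rack 10, bar 46, tube 68, stop 82, caps about 127 mm. The rack is at about (0.540,-0.015) with yaw -0.087, and the guide at about (0.487,-0.330) with yaw 0.11. The plan is to grip with the jaws along rack y (tool yaw π-0.087) and move the oil can first, then the spray can, then the tin. I'll turn the tool now and measure the oil can body.

```bash
R='{"fingers":85,"delta_pos":[0,0,0],"angular":[0,0,-0.149]}'; python3 - <<'E'
from h import *
t=env.camera_params("top");s=env.camera_params("scene")
T=lambda u:np.array(u)/3.8+[225,145]
S=lambda u:np.array(u)*220/798+[125,192]
for u,v in (((90,208),(710,122)),((152,210),(652,120)),((140,305),(655,42)),((78,298),(712,45))):
    X,e=tri(t,T(u),s,S(v)); print(X,round(e,4),onz(t,T(u),.112),onz(s,S(v),.112))
E
python3 -m pendant '[{"fingers":85,"delta_pos":[0,0,0],"angular":[0,0,-0.149]},{"fingers":85,"delta_pos":[0,0,0],"angular":[0,0,-0.149]},{"fingers":85,"delta_pos":[0,0,0],"angular":[0,0,-0.149]},{"fingers":85,"delta_pos":[0,0,0],"angular":[0,0,-0.149]},{"fingers":85,"delta_pos":[0,0,0],"angular":[0,0,-0.149]},{"fingers":85,"delta_pos":[0,0,0],"angular":[0,0,-0.149]},{"fingers":85,"delta_pos":[0,0,0],"angular":[0,0,-0.149]},{"fingers":85,"delta_pos":[0,0,0],"angular":[0,0,-0.149]},{"fingers":85,"delta_pos":[0,0,0],"angular":[0,0,-0.149]}]' 60
python3 -m pendant '[{"fingers":85,"delta_pos":[0,0,0],"angular":[0,0,-0.149]},{"fingers":85,"delta_pos":[0,0,0],"angular":[0,0,-0.149]},{"fingers":85,"delta_pos":[0,0,0],"angular":[0,0,-0.149]},{"fingers":85,"delta_pos":[0,0,0],"angular":[0,0,-0.149]},{"fingers":85,"delta_pos":[0,0,0],"angular":[0,0,-0.149]},{"fingers":85,"delta_pos":[0,0,0],"angular":[0,0,-0.149]},{"fingers":85,"delta_pos":[0,0,0],"angular":[0,0,-0.149]},{"fingers":85,"delta_pos":[0,0,0],"angular":[0,0,-0.149]},{"fingers":85,"delta_pos":[0,0,0],"angular":[0,0,-0.141]},{"fingers":85,"delta_pos":[0,0,0],"angular":[0,0,0]}]'
```

```text
[0.5648 0.1035 0.1036] 0.0081 [0.564  0.0987 0.112 ] [0.5703 0.1066 0.112 ]
[0.5631 0.0635 0.1048] 0.0109 [0.5623 0.0577 0.112 ] [0.5678 0.0684 0.112 ]
[0.4998 0.0701 0.1063] 0.0077 [0.4996 0.0659 0.112 ] [0.504  0.0735 0.112 ]
[0.5047 0.1099 0.1081] 0.0055 [0.5045 0.1068 0.112 ] [0.5074 0.1122 0.112 ]
clock: 1.0
tcp_pos: [0.2136, -0.5335, 0.1954]
orientation: [-0.0, 0.649, 0.76, 0.0]
wrist_force: [-0.1, 0.6, -1.1]
finger_gap: 0.0846
clock: 2.0
tcp_pos: [0.2136, -0.5335, 0.1954]
orientation: [-0.0, 0.043, 0.999, 0.0]
wrist_force: [-0.2, -0.6, 0.4]
finger_gap: 0.0851
```

```bash

python3 -m pendant '[{"fingers":85,"delta_pos":[-17.6,43,0],"angular":[0,0,0]},{"fingers":85,"delta_pos":[-17.6,43,0],"angular":[0,0,0]},{"fingers":85,"delta_pos":[-17.6,43,0],"angular":[0,0,0]},{"fingers":85,"delta_pos":[-17.6,43,0],"angular":[0,0,0]},{"fingers":85,"delta_pos":[-17.6,43,0],"angular":[0,0,0]},{"fingers":85,"delta_pos":[-17.6,43,0],"angular":[0,0,0]},{"fingers":85,"delta_pos":[-17.6,43,0],"angular":[0,0,0]},{"fingers":85,"delta_pos":[-17.6,43,0],"angular":[0,0,0]}]'
python3 -m pendant '[{"fingers":85,"delta_pos":[-17.6,43,0],"angular":[0,0,0]},{"fingers":85,"delta_pos":[-17.6,43,0],"angular":[0,0,0]},{"fingers":85,"delta_pos":[-17.6,43,0],"angular":[0,0,0]},{"fingers":85,"delta_pos":[-17.6,43,0],"angular":[0,0,0]},{"fingers":85,"delta_pos":[-17.6,43,0],"angular":[0,0,0]},{"fingers":85,"delta_pos":[-17.6,43,0],"angular":[0,0,0]},{"fingers":85,"delta_pos":[-17.6,43,0],"angular":[0,0,0]},{"fingers":85,"delta_pos":[0,0,0],"angular":[0,0,0]}]'
python3 - <<'E'
from h import *
p=env.camera_params("wrist")
im=env.read_camera("wrist");cv2.imwrite("pics/w1.png",im)
V=np.array(p['view']);print(-V[:3,:3].T@V[:3,3])
for n,X in (("oil",(.533,.087,.112)),("spray",(.5228,-.014,.127)),("tin",(.513,-.119,.092)),("tcp",env.get_state()['tcp_pos'])): print(n,proj(p,X))
np.savez("w1.npz",**p)
E
```

```text
clock: 2.8
tcp_pos: [0.3842, -0.2016, 0.1959]
orientation: [0.0, 0.046, 0.999, -0.0]
wrist_force: [0.4, -0.7, 0.3]
finger_gap: 0.0847
clock: 3.6
tcp_pos: [0.5343, 0.0904, 0.1951]
orientation: [0.0, 0.042, 0.999, 0.001]
wrist_force: [-0.8, -0.1, 0.1]
finger_gap: 0.0852
[0.4626 0.0955 0.373 ]
oil [279.6157 207.3149]
spray [148.7802 210.4313]
tin [ 44.0539 198.7132]
tcp [280.6068 244.7615]
```

View pics/w1.png

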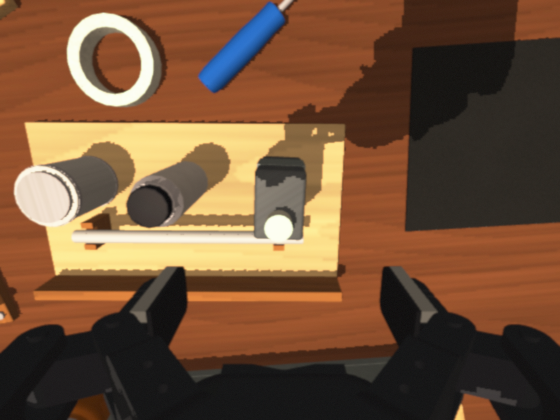

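The wrist view puts the oil can shoulder at about (280,203), spray cap at (150,206) and tin lid at (44,194). My estimates project within 5 px of these, about 3 mm in x. Going down on the oil can now.

```bash

python3 -m pendant '[{"fingers":85,"delta_pos":[2,-3,30],"angular":[0,0,0]},{"fingers":85,"delta_pos":[0,0,35],"angular":[0,0,0]},{"fingers":85,"delta_pos":[0,0,35],"angular":[0,0,0]},{"fingers":85,"delta_pos":[0,0,25],"angular":[0,0,0]},{"fingers":85,"delta_pos":[0,0,0],"angular":[0,0,0]},{"fingers":20,"delta_pos":[0,0,0],"angular":[0,0,0]},{"fingers":20,"delta_pos":[0,0,0],"angular":[0,0,0]},{"fingers":20,"delta_pos":[0,0,0],"angular":[0,0,0]},{"fingers":20,"delta_pos":[0,0,0],"angular":[0,0,0]},{"fingers":20,"delta_pos":[0,0,0],"angular":[0,0,0]},{"fingers":20,"delta_pos":[0,0,0],"angular":[0,0,0]}]' 60
python3 -m pendant '[{"fingers":20,"delta_pos":[0,0,0],"angular":[0,0,0]}]'
python3 -m pendant '[{"fingers":20,"delta_pos":[0,0,0],"angular":[0,0,0]}]'
```

```text
clock: 4.75
tcp_pos: [0.5321, 0.0832, 0.0733]
orientation: [0.002, 0.043, 0.999, 0.0]
wrist_force: [-1.3, 1.2, 6.2]
finger_gap: 0.0386
clock: 4.85
tcp_pos: [0.5321, 0.0832, 0.0733]
orientation: [0.002, 0.043, 0.999, 0.0]
wrist_force: [-1.0, 0.7, 7.6]
finger_gap: 0.0388
clock: 4.95
tcp_pos: [0.5321, 0.0832, 0.0733]
orientation: [0.002, 0.043, 0.999, 0.0]
wrist_force: [-0.8, 0.9, 7.3]
finger_gap: 0.0389
```

```bash

python3 -m pendant '[{"fingers":20,"delta_pos":[0,0,-10],"angular":[0,0,0]},{"fingers":20,"delta_pos":[0,0,-25],"angular":[0,0,0]},{"fingers":20,"delta_pos":[0,0,-25],"angular":[0,0,0]},{"fingers":20,"delta_pos":[0,0,0],"angular":[0,0,0]}]'
python3 -m pendant '[{"fingers":20,"delta_pos":[-2,20,0],"angular":[0,0,0]},{"fingers":20,"delta_pos":[-4,35,0],"angular":[0,0,0]},{"fingers":20,"delta_pos":[-5,40,0],"angular":[0,0,0]},{"fingers":20,"delta_pos":[-5,40,0],"angular":[0,0,0]},{"fingers":20,"delta_pos":[-5,40,0],"angular":[0,0,0]},{"fingers":20,"delta_pos":[-5,40,0],"angular":[0,0,0]},{"fingers":20,"delta_pos":[-3,25,0],"angular":[0,0,0]},{"fingers":20,"delta_pos":[-1,12,0],"angular":[0,0,0]},{"fingers":20,"delta_pos":[0,0,0],"angular":[0,0,0]}]'
python3 -m pendant '[{"fingers":20,"delta_pos":[0,0,20],"angular":[0,0,0]},{"fingers":20,"delta_pos":[0,0,25],"angular":[0,0,0]},{"fingers":20,"delta_pos":[0,0,15],"angular":[0,0,0]},{"fingers":20,"delta_pos":[0,0,5],"angular":[0,0,0]},{"fingers":20,"delta_pos":[0,0,0],"angular":[0,0,0]},{"fingers":20,"delta_pos":[0,0,0],"angular":[0,0,0]}]'
python3 - <<'E'
from h import *
cv2.imwrite("pics/s1.png",cv2.resize(env.read_camera("scene")[150:290,190:470],None,fx=2.8,fy=2.8))
E
```

```text
clock: 5.35
tcp_pos: [0.533, 0.083, 0.1349]
orientation: [0.003, 0.043, 0.999, 0.0]
wrist_force: [0.9, 0.7, -3.2]
finger_gap: 0.0385
clock: 6.25
tcp_pos: [0.5815, 0.3326, 0.1294]
orientation: [-0.001, 0.042, 0.999, -0.0]
wrist_force: [1.2, -0.1, -3.4]
finger_gap: 0.0387
clock: 6.85
tcp_pos: [0.5822, 0.3302, 0.0662]
orientation: [0.0, 0.044, 0.999, -0.0]
wrist_force: [0.6, -0.2, -3.0]
finger_gap: 0.0388
```

View pics/s1.png

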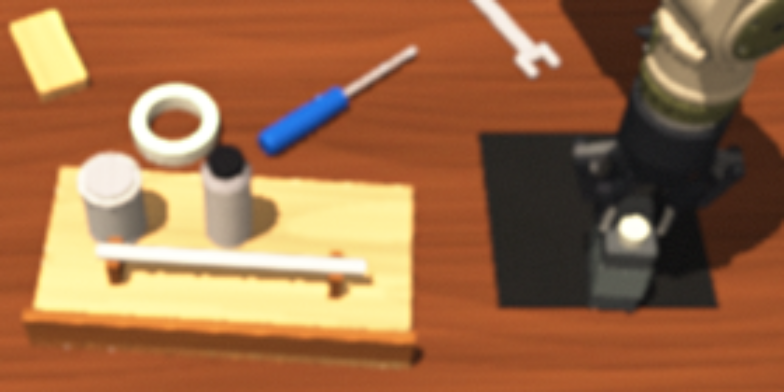

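The oil can is upright in the jaws over the far part of the mat. The force is still its own weight, so there's no contact yet. I'll lower until it touches, then release.

```bash

python3 -m pendant '[{"fingers":20,"delta_pos":[0,0,2],"angular":[0,0,0]},{"fingers":20,"delta_pos":[0,0,0],"angular":[0,0,0]}]'
python3 -m pendant '[{"fingers":20,"delta_pos":[0,0,1],"angular":[0,0,0]},{"fingers":20,"delta_pos":[0,0,0],"angular":[0,0,0]}]'
python3 -m pendant '[{"fingers":20,"delta_pos":[0,0,1],"angular":[0,0,0]},{"fingers":20,"delta_pos":[0,0,0],"angular":[0,0,0]}]'
```

```text
clock: 7.1
tcp_pos: [0.5828, 0.3312, 0.0655]
orientation: [0.001, 0.044, 0.999, 0.0]
wrist_force: [-1.1, -1.0, 4.4]
finger_gap: 0.0385
clock: 7.3
tcp_pos: [0.5831, 0.3315, 0.0653]
orientation: [0.001, 0.043, 0.999, 0.0]
wrist_force: [-3.3, -1.1, 8.6]
finger_gap: 0.0387
clock: 7.5
tcp_pos: [0.5834, 0.3317, 0.0653]
orientation: [0.002, 0.043, 0.999, 0.001]
wrist_force: [-3.4, -1.2, 12.3]
finger_gap: 0.0388
```

```bash

python3 -m pendant '[{"fingers":85,"delta_pos":[0,0,-2],"angular":[0,0,0]},{"fingers":85,"delta_pos":[0,0,0],"angular":[0,0,0]},{"fingers":85,"delta_pos":[0,0,0],"angular":[0,0,0]},{"fingers":85,"delta_pos":[0,0,0],"angular":[0,0,0]},{"fingers":85,"delta_pos":[0,0,0],"angular":[0,0,0]},{"fingers":85,"delta_pos":[0,0,-35],"angular":[0,0,0]},{"fingers":85,"delta_pos":[0,0,-40],"angular":[0,0,0]},{"fingers":85,"delta_pos":[0,0,-40],"angular":[0,0,0]}]'
python3 -m pendant '[{"fingers":85,"delta_pos":[4,-39,0],"angular":[0,0,0]},{"fingers":85,"delta_pos":[4,-39,0],"angular":[0,0,0]},{"fingers":85,"delta_pos":[4,-39,0],"angular":[0,0,0]},{"fingers":85,"delta_pos":[4,-39,0],"angular":[0,0,0]},{"fingers":85,"delta_pos":[4,-39,0],"angular":[0,0,0]},{"fingers":85,"delta_pos":[4,-39,0],"angular":[0,0,0]},{"fingers":85,"delta_pos":[4,-39,0],"angular":[0,0,0]},{"fingers":85,"delta_pos":[4,-39,0],"angular":[0,0,0]},{"fingers":85,"delta_pos":[0,-38,0],"angular":[0,0,0]},{"fingers":85,"delta_pos":[0,0,0],"angular":[0,0,0]}]'
python3 -m pendant '[{"fingers":85,"delta_pos":[0,0,0],"angular":[0,0,0]}]'
```

```text
clock: 8.3
tcp_pos: [0.5816, 0.3312, 0.1794]
orientation: [-0.001, 0.043, 0.999, -0.0]
wrist_force: [0.6, 0.2, 0.5]
finger_gap: 0.0852
clock: 9.3
tcp_pos: [0.5196, -0.0183, 0.1789]
orientation: [0.0, 0.046, 0.999, -0.001]
wrist_force: [-0.3, -0.6, 1.3]
finger_gap: 0.0851
clock: 9.4
tcp_pos: [0.5198, -0.0151, 0.1788]
orientation: [-0.0, 0.045, 0.999, 0.0]
wrist_force: [1.0, 0.5, 0.7]
finger_gap: 0.0849
```

```bash

python3 -m pendant '[{"fingers":85,"delta_pos":[0,0,30],"angular":[0,0,0]},{"fingers":85,"delta_pos":[0,0,35],"angular":[0,0,0]},{"fingers":85,"delta_pos":[0,0,30],"angular":[0,0,0]},{"fingers":85,"delta_pos":[0,0,14],"angular":[0,0,0]},{"fingers":85,"delta_pos":[0,0,0],"angular":[0,0,0]},{"fingers":20,"delta_pos":[0,0,0],"angular":[0,0,0]},{"fingers":20,"delta_pos":[0,0,0],"angular":[0,0,0]},{"fingers":20,"delta_pos":[0,0,0],"angular":[0,0,0]},{"fingers":20,"delta_pos":[0,0,0],"angular":[0,0,0]},{"fingers":20,"delta_pos":[0,0,0],"angular":[0,0,0]},{"fingers":20,"delta_pos":[0,0,0],"angular":[0,0,0]},{"fingers":20,"delta_pos":[0,0,0],"angular":[0,0,0]}]' 60
python3 -m pendant '[{"fingers":20,"delta_pos":[0,0,-10],"angular":[0,0,0]},{"fingers":20,"delta_pos":[0,0,-25],"angular":[0,0,0]},{"fingers":20,"delta_pos":[0,0,-25],"angular":[0,0,0]},{"fingers":20,"delta_pos":[0,0,0],"angular":[0,0,0]}]'
```

```text
clock: 10.6
tcp_pos: [0.5212, -0.0148, 0.0716]
orientation: [0.002, 0.043, 0.999, -0.0]
wrist_force: [-0.8, -0.6, 5.4]
finger_gap: 0.0379
clock: 11.0
tcp_pos: [0.5223, -0.0149, 0.1337]
orientation: [0.003, 0.043, 0.999, -0.0]
wrist_force: [1.2, -0.3, -2.1]
finger_gap: 0.038
```

```bash

python3 -m pendant '[{"fingers":20,"delta_pos":[3,20,0],"angular":[0,0,0]},{"fingers":20,"delta_pos":[5,35,0],"angular":[0,0,0]},{"fingers":20,"delta_pos":[5,40,0],"angular":[0,0,0]},{"fingers":20,"delta_pos":[5,45,0],"angular":[0,0,0]},{"fingers":20,"delta_pos":[5,45,0],"angular":[0,0,0]},{"fingers":20,"delta_pos":[5,45,0],"angular":[0,0,0]},{"fingers":20,"delta_pos":[5,45,0],"angular":[0,0,0]},{"fingers":20,"delta_pos":[5,35,0],"angular":[0,0,0]},{"fingers":20,"delta_pos":[3,22,0],"angular":[0,0,0]},{"fingers":20,"delta_pos":[2,12,0],"angular":[0,0,0]},{"fingers":20,"delta_pos":[0,0,0],"angular":[0,0,0]}]'
python3 -m pendant '[{"fingers":20,"delta_pos":[0,0,20],"angular":[0,0,0]},{"fingers":20,"delta_pos":[0,0,25],"angular":[0,0,0]},{"fingers":20,"delta_pos":[0,0,15],"angular":[0,0,0]},{"fingers":20,"delta_pos":[0,0,7],"angular":[0,0,0]},{"fingers":20,"delta_pos":[0,0,0],"angular":[0,0,0]},{"fingers":20,"delta_pos":[0,0,0],"angular":[0,0,0]}]'
python3 -m pendant '[{"fingers":20,"delta_pos":[0,0,1],"angular":[0,0,0]},{"fingers":20,"delta_pos":[0,0,0],"angular":[0,0,0]}]'
```

```text
clock: 12.1
tcp_pos: [0.5061, 0.3329, 0.1289]
orientation: [-0.001, 0.042, 0.999, -0.0]
wrist_force: [0.2, -1.7, -2.6]
finger_gap: 0.038
clock: 12.7
tcp_pos: [0.5075, 0.33, 0.0641]
orientation: [0.001, 0.044, 0.999, -0.001]
wrist_force: [-2.3, -2.3, 5.1]
finger_gap: 0.0381
clock: 12.9
tcp_pos: [0.5079, 0.3303, 0.0641]
orientation: [0.001, 0.044, 0.999, -0.001]
wrist_force: [-3.2, -4.4, 9.9]
finger_gap: 0.0381
```

```bash

python3 -m pendant '[{"fingers":85,"delta_pos":[0,0,-2],"angular":[0,0,0]},{"fingers":85,"delta_pos":[0,0,0],"angular":[0,0,0]},{"fingers":85,"delta_pos":[0,0,0],"angular":[0,0,0]},{"fingers":85,"delta_pos":[0,0,0],"angular":[0,0,0]},{"fingers":85,"delta_pos":[0,0,0],"angular":[0,0,0]},{"fingers":85,"delta_pos":[0,0,-30],"angular":[0,0,0]},{"fingers":85,"delta_pos":[0,0,-40],"angular":[0,0,0]},{"fingers":85,"delta_pos":[0,0,-35],"angular":[0,0,0]}]'
python3 -m pendant '[{"fingers":85,"delta_pos":[-4,-40,0],"angular":[0,0,0]},{"fingers":85,"delta_pos":[-4,-41,0],"angular":[0,0,0]},{"fingers":85,"delta_pos":[-4,-41,0],"angular":[0,0,0]},{"fingers":85,"delta_pos":[-4,-41,0],"angular":[0,0,0]},{"fingers":85,"delta_pos":[-4,-41,0],"angular":[0,0,0]},{"fingers":85,"delta_pos":[-4,-41,0],"angular":[0,0,0]},{"fingers":85,"delta_pos":[-4,-41,0],"angular":[0,0,0]},{"fingers":85,"delta_pos":[-4,-41,0],"angular":[0,0,0]},{"fingers":85,"delta_pos":[-4,-41,0],"angular":[0,0,0]},{"fingers":85,"delta_pos":[-4,-40,0],"angular":[0,0,0]},{"fingers":85,"delta_pos":[-2,-40,0],"angular":[0,0,0]},{"fingers":85,"delta_pos":[0,0,0],"angular":[0,0,0]}]'
python3 -m pendant '[{"fingers":85,"delta_pos":[0,0,0],"angular":[0,0,0]}]'
python3 -m pendant '[{"fingers":85,"delta_pos":[0,0,0],"angular":[0,0,0]}]'
```

```text
clock: 13.7
tcp_pos: [0.5066, 0.332, 0.1699]
orientation: [-0.0, 0.043, 0.999, -0.0]
wrist_force: [0.2, -0.2, 0.2]
finger_gap: 0.0848
clock: 14.9
tcp_pos: [0.5101, -0.1224, 0.1686]
orientation: [0.0, 0.046, 0.999, -0.001]
wrist_force: [0.1, 0.8, -0.4]
finger_gap: 0.0854
clock: 15.0
tcp_pos: [0.5096, -0.1187, 0.1686]
orientation: [-0.0, 0.045, 0.999, 0.0]
wrist_force: [-0.3, 0.3, -0.3]
finger_gap: 0.0849
clock: 15.1
tcp_pos: [0.5097, -0.1172, 0.1687]
orientation: [-0.0, 0.043, 0.999, 0.0]
wrist_force: [-0.2, -0.2, -0.1]
finger_gap: 0.0847
```

```bash

python3 -m pendant '[{"fingers":85,"delta_pos":[0,-2,30],"angular":[0,0,0]},{"fingers":85,"delta_pos":[0,0,40],"angular":[0,0,0]},{"fingers":85,"delta_pos":[0,0,30],"angular":[0,0,0]},{"fingers":85,"delta_pos":[0,0,20],"angular":[0,0,0]},{"fingers":85,"delta_pos":[0,0,9],"angular":[0,0,0]},{"fingers":85,"delta_pos":[0,0,0],"angular":[0,0,0]},{"fingers":30,"delta_pos":[0,0,0],"angular":[0,0,0]},{"fingers":30,"delta_pos":[0,0,0],"angular":[0,0,0]},{"fingers":30,"delta_pos":[0,0,0],"angular":[0,0,0]},{"fingers":30,"delta_pos":[0,0,0],"angular":[0,0,0]},{"fingers":30,"delta_pos":[0,0,0],"angular":[0,0,0]},{"fingers":30,"delta_pos":[0,0,0],"angular":[0,0,0]}]' 60
python3 -m pendant '[{"fingers":30,"delta_pos":[0,0,0],"angular":[0,0,0]}]'
python3 -m pendant '[{"fingers":30,"delta_pos":[0,0,-10],"angular":[0,0,0]},{"fingers":30,"delta_pos":[0,0,-25],"angular":[0,0,0]},{"fingers":30,"delta_pos":[0,0,-25],"angular":[0,0,0]},{"fingers":30,"delta_pos":[0,0,0],"angular":[0,0,0]}]'
```

```text
clock: 16.3
tcp_pos: [0.5112, -0.1202, 0.042]
orientation: [0.002, 0.043, 0.999, -0.0]
wrist_force: [-1.6, 1.4, 5.4]
finger_gap: 0.0529
clock: 16.4
tcp_pos: [0.5111, -0.1202, 0.042]
orientation: [0.002, 0.043, 0.999, -0.0]
wrist_force: [-1.4, 1.3, 5.9]
finger_gap: 0.0531
clock: 16.8
tcp_pos: [0.5123, -0.1211, 0.1038]
orientation: [0.003, 0.043, 0.999, -0.001]
wrist_force: [1.7, -0.3, -3.6]
finger_gap: 0.0531
```

```bash

python3 -m pendant '[{"fingers":30,"delta_pos":[6,20,0],"angular":[0,0,0]},{"fingers":30,"delta_pos":[10,35,0],"angular":[0,0,0]},{"fingers":30,"delta_pos":[12,45,0],"angular":[0,0,0]},{"fingers":30,"delta_pos":[12,46,0],"angular":[0,0,0]},{"fingers":30,"delta_pos":[12,46,0],"angular":[0,0,0]},{"fingers":30,"delta_pos":[12,46,0],"angular":[0,0,0]},{"fingers":30,"delta_pos":[12,46,0],"angular":[0,0,0]},{"fingers":30,"delta_pos":[12,46,0],"angular":[0,0,0]},{"fingers":30,"delta_pos":[12,45,0],"angular":[0,0,0]},{"fingers":30,"delta_pos":[10,35,0],"angular":[0,0,0]},{"fingers":30,"delta_pos":[6,23,0],"angular":[0,0,0]},{"fingers":30,"delta_pos":[2,10,0],"angular":[0,0,0]}]'
python3 -m pendant '[{"fingers":30,"delta_pos":[0,0,0],"angular":[0,0,0]},{"fingers":30,"delta_pos":[0,0,20],"angular":[0,0,0]},{"fingers":30,"delta_pos":[0,0,25],"angular":[0,0,0]},{"fingers":30,"delta_pos":[0,0,15],"angular":[0,0,0]},{"fingers":30,"delta_pos":[0,0,7],"angular":[0,0,0]},{"fingers":30,"delta_pos":[0,0,0],"angular":[0,0,0]},{"fingers":30,"delta_pos":[0,0,0],"angular":[0,0,0]}]'
python3 -m pendant '[{"fingers":30,"delta_pos":[0,0,1],"angular":[0,0,0]},{"fingers":30,"delta_pos":[0,0,0],"angular":[0,0,0]}]'
```

```text
clock: 18.0
tcp_pos: [0.4293, 0.3335, 0.0989]
orientation: [-0.001, 0.042, 0.999, -0.0]
wrist_force: [0.3, -0.9, -3.9]
finger_gap: 0.0525
clock: 18.7
tcp_pos: [0.4302, 0.3292, 0.0342]
orientation: [-0.0, 0.044, 0.999, -0.001]
wrist_force: [-5.0, -3.5, 8.1]
finger_gap: 0.0533
clock: 18.9
tcp_pos: [0.4303, 0.3293, 0.0341]
orientation: [0.0, 0.044, 0.999, -0.001]
wrist_force: [-7.1, -4.2, 15.3]
finger_gap: 0.0529
```

```bash

python3 -m pendant '[{"fingers":85,"delta_pos":[0,0,-2],"angular":[0,0,0]},{"fingers":85,"delta_pos":[0,0,0],"angular":[0,0,0]},{"fingers":85,"delta_pos":[0,0,0],"angular":[0,0,0]},{"fingers":85,"delta_pos":[0,0,0],"angular":[0,0,0]},{"fingers":85,"delta_pos":[0,0,-40],"angular":[0,0,0]},{"fingers":85,"delta_pos":[0,0,-45],"angular":[0,0,0]},{"fingers":85,"delta_pos":[0,0,-40],"angular":[0,0,0]}]'
python3 -m pendant '[{"fingers":40,"delta_pos":[-17,-38,0],"angular":[0,0,0]},{"fingers":40,"delta_pos":[-17,-38,0],"angular":[0,0,0]},{"fingers":40,"delta_pos":[-17,-38,0],"angular":[0,0,0]},{"fingers":40,"delta_pos":[-17,-38,0],"angular":[0,0,0]},{"fingers":40,"delta_pos":[-17,-38,0],"angular":[0,0,0]},{"fingers":40,"delta_pos":[-17,-38,0],"angular":[0,0,0]},{"fingers":40,"delta_pos":[-17,-38,0],"angular":[0,0,0]},{"fingers":40,"delta_pos":[-18,-38,0],"angular":[0,0,0]},{"fingers":40,"delta_pos":[-18,-38,0],"angular":[0,0,0]},{"fingers":40,"delta_pos":[-18,-39,0],"angular":[0,0,0]},{"fingers":40,"delta_pos":[0,0,0],"angular":[0,0,-0.14]},{"fingers":40,"delta_pos":[0,0,0],"angular":[0,0,-0.143]}]'
python3 -m pendant '[{"fingers":40,"delta_pos":[0,0,0],"angular":[0,0,-0.143]},{"fingers":40,"delta_pos":[0,0,0],"angular":[0,0,-0.143]},{"fingers":40,"delta_pos":[0,0,0],"angular":[0,0,-0.143]},{"fingers":40,"delta_pos":[0,0,0],"angular":[0,0,-0.143]},{"fingers":40,"delta_pos":[0,0,0],"angular":[0,0,-0.143]},{"fingers":40,"delta_pos":[0,0,0],"angular":[0,0,-0.143]},{"fingers":40,"delta_pos":[0,0,0],"angular":[0,0,-0.143]},{"fingers":40,"delta_pos":[0,0,0],"angular":[0,0,-0.143]},{"fingers":40,"delta_pos":[0,0,0],"angular":[0,0,-0.143]},{"fingers":40,"delta_pos":[0,0,0],"angular":[0,0,0]},{"fingers":40,"delta_pos":[0,0,0],"angular":[0,0,0]}]'
python3 - <<'E'
from h import *
p=env.camera_params("wrist");w=env.read_camera("wrist");s=env.read_camera("scene")
np.savez("w2.npz",**p);cv2.imwrite("pics/w2.png",w)
print(env.get_state()['tcp_pos'])
for n,X in (("barR",(.565,-.1327,.047)),("barL",(.585,.107,.047)),("grip",(.5707,-.064,.047))): print(n,proj(p,X))
c=cv2.resize(s[185:265,340:460],(420,280),interpolation=cv2.INTER_CUBIC)
o=np.zeros((420,800,3),np.uint8);o[:280,:240]=c[:,90:330];o[:,240:]=w;cv2.imwrite("pics/m2.png",o)
E
```

```text
clock: 19.6
tcp_pos: [0.4305, 0.3315, 0.1602]
orientation: [-0.0, 0.043, 0.999, -0.0]
wrist_force: [1.6, 0.7, -0.4]
finger_gap: 0.0848
clock: 20.8
tcp_pos: [0.5701, -0.0648, 0.1582]
orientation: [-0.0, -0.099, 0.995, 0.0]
wrist_force: [0.4, 0.3, 0.1]
finger_gap: 0.0398
clock: 21.9
tcp_pos: [0.5698, -0.063, 0.1586]
orientation: [-0.0, -0.674, 0.739, 0.0]
wrist_force: [0.2, 0.6, -0.4]
finger_gap: 0.0397
[ 0.5698 -0.063   0.1588]
barR [279.662  119.2349]
barL [282.1699 357.3821]
grip [280.5309 198.3879]
```

View pics/m2.png

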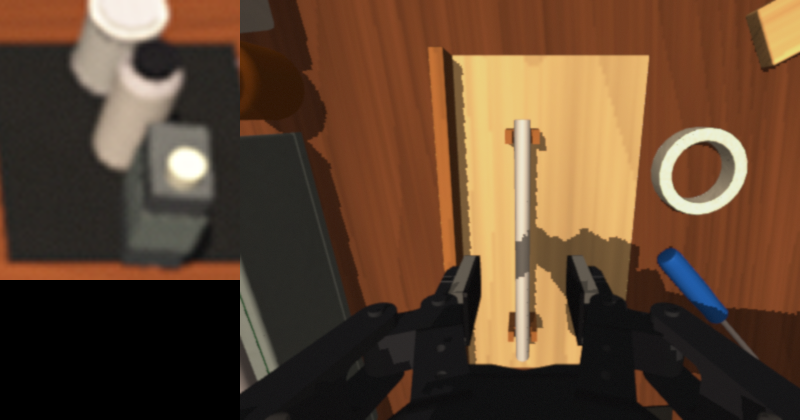

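The left crop shows all three containers upright on the mat. In the wrist view the bar end is at (282,120), and I predicted (280,119), so the alignment is good. Going down to grip the bar.

```bash

python3 -m pendant '[{"fingers":40,"delta_pos":[0,0,30],"angular":[0,0,0]},{"fingers":40,"delta_pos":[0,0,40],"angular":[0,0,0]},{"fingers":40,"delta_pos":[0,0,35],"angular":[0,0,0]},{"fingers":40,"delta_pos":[0,0,15],"angular":[0,0,0]},{"fingers":40,"delta_pos":[0,0,10],"angular":[0,0,0]},{"fingers":40,"delta_pos":[0,0,0],"angular":[0,0,0]},{"fingers":0,"delta_pos":[0,0,0],"angular":[0,0,0]},{"fingers":0,"delta_pos":[0,0,0],"angular":[0,0,0]},{"fingers":0,"delta_pos":[0,0,0],"angular":[0,0,0]},{"fingers":0,"delta_pos":[0,0,0],"angular":[0,0,0]},{"fingers":0,"delta_pos":[0,0,0],"angular":[0,0,0]}]' 70
python3 -m pendant '[{"fingers":0,"delta_pos":[0,0,0],"angular":[0,0,0]}]'
python3 -m pendant '[{"fingers":0,"delta_pos":[0,0,-5],"angular":[0,0,0]},{"fingers":0,"delta_pos":[0,0,-15],"angular":[0,0,0]},{"fingers":0,"delta_pos":[0,0,-30],"angular":[0,0,0]},{"fingers":0,"delta_pos":[0,0,-30],"angular":[0,0,0]},{"fingers":0,"delta_pos":[0,0,-20],"angular":[0,0,0]},{"fingers":0,"delta_pos":[0,0,0],"angular":[0,0,0]},{"fingers":0,"delta_pos":[0,0,0],"angular":[0,0,0]}]'
```

```text
clock: 23.1
tcp_pos: [0.5702, -0.063, 0.0294]
orientation: [0.0, -0.675, 0.737, -0.0]
wrist_force: [-0.8, -0.3, -0.4]
finger_gap: -0.0003
clock: 23.2
tcp_pos: [0.57, -0.063, 0.0291]
orientation: [0.0, -0.675, 0.737, -0.0]
wrist_force: [-0.0, 0.2, -0.1]
finger_gap: -0.0002
clock: 23.9
tcp_pos: [0.5701, -0.063, 0.1291]
orientation: [0.0, -0.675, 0.737, -0.0]
wrist_force: [0.7, -0.3, -0.4]
finger_gap: 0.0002
```

```bash
python3 - <<'E'
from h import *
w=env.read_camera("wrist");s=env.read_camera("scene")
c=cv2.resize(s[195:285,190:350],None,fx=3,fy=3,interpolation=cv2.INTER_CUBIC)[:, :]
o=np.zeros((420,800,3),np.uint8);o[:270,:480]=c;o[:,480:]=w[:,120:440];cv2.imwrite("pics/m3.png",o)
E
```

```text
(no output)
```

View pics/m3.png

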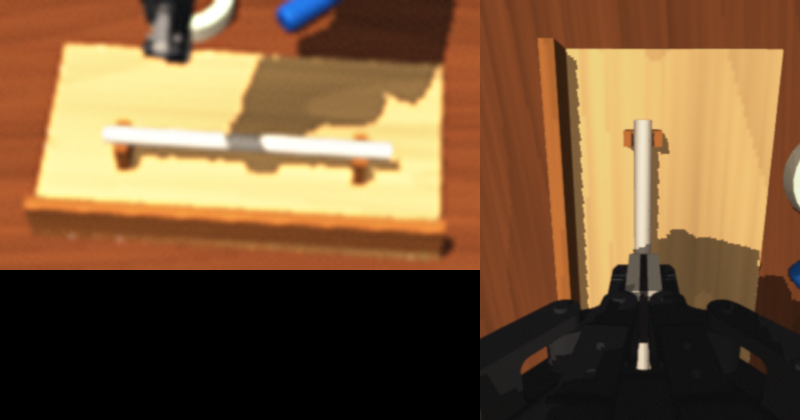

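The bar is still in its saddles. The jaws shut on nothing even though the TCP read z 0.029, so I need to know where the fingertips really are.

```bash
python3 - <<'E'
from h import *
s=env.read_camera("scene");t=env.read_camera("top");w=env.read_camera("wrist")
X=env.get_state()['tcp_pos'];print(X)
o=[]
for n,im in(("scene",s),("top",t)):
    p=env.camera_params(n);u=proj(p,X);print(n,u)
    x,y=int(u[0]),int(u[1]);c=cv2.resize(im[y-50:y+50,x-50:x+50],(400,400),interpolation=cv2.INTER_CUBIC)
    d=((u-[x-50,y-50])*4).astype(int);cv2.drawMarker(c,tuple(int(k) for k in d),(0,0,255),0,12,1);o.append(c)
cv2.imwrite("pics/m4.png",np.hstack(o))
u=proj(env.camera_params("wrist"),X);print(u)
cv2.imwrite("pics/w4.png",cv2.resize(w[210:390,190:380],None,fx=3,fy=3,interpolation=cv2.INTER_CUBIC))
E
```

```text
[ 0.569  -0.0628  0.1275]
scene [249.6086 222.9209]
top [313.3177 196.7062]
[280.686  245.2755]
```

View pics/m4.png

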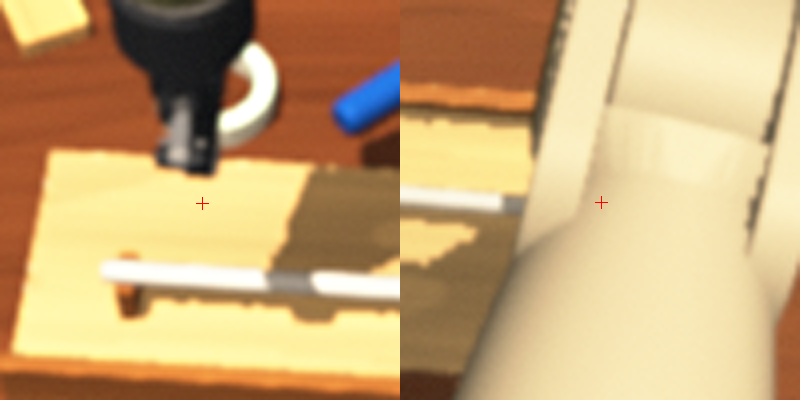

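View pics/w4.png

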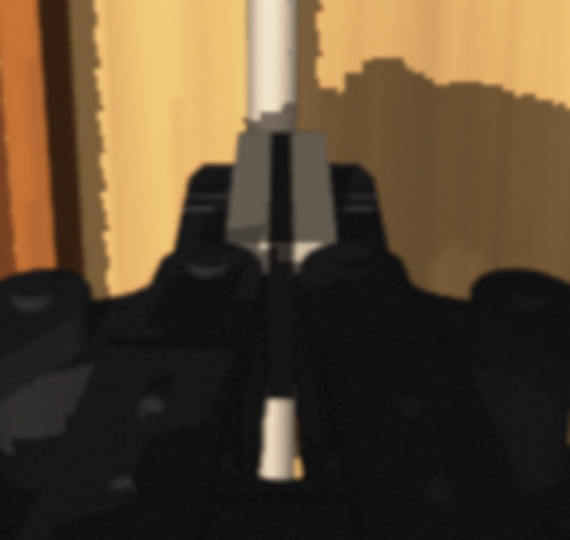

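The real fingertips sit above the reported TCP in both views: scene tip at about (246.6,215.7) against (249.6,222.9), wrist tip at about (283.5,254) against (280.7,245.3). I'll triangulate the tip and compare it with the TCP.

```bash
python3 - <<'E'
from h import *
s=env.camera_params("scene");w=env.camera_params("wrist");X=np.array(env.get_state()['tcp_pos']);u=proj(s,X);x,y=int(u[0]),int(u[1])
tip=np.array((190,172))/4+[x-50,y-50]
P,e=tri(s,tip,w,np.array((281,132))/3+[190,210]);print(X,P,e)
for d in (0,.01,.02,.03,.04): print(d,proj(s,X+[0,0,d]),proj(w,X+[0,0,d]))
print(tip)
E
```

```text
[ 0.569  -0.0628  0.1275] [ 0.5664 -0.0687  0.156 ] 0.0013594609308409317
0 [249.6086 222.9209] [280.686  245.2755]
0.01 [249.3407 220.5411] [280.5881 252.0464]
0.02 [249.0686 218.1246] [280.4791 259.5763]
0.03 [248.7923 215.6705] [280.3572 268.0004]
0.04 [248.5116 213.1778] [280.2199 277.4882]
[246.5 215. ]
```

The fingertips really lie about 28 mm above the reported TCP, which explains the shut jaws just clearing the bar top (54 mm). So I need to go about 28 mm lower. I'll reopen to 40 and descend in steps, watching the force.

```bash

python3 -m pendant '[{"fingers":40,"delta_pos":[0,0,0],"angular":[0,0,0]},{"fingers":40,"delta_pos":[0,0,0],"angular":[0,0,0]},{"fingers":40,"delta_pos":[0,0,0],"angular":[0,0,0]},{"fingers":40,"delta_pos":[0,0,0],"angular":[0,0,0]},{"fingers":40,"delta_pos":[0,0,40],"angular":[0,0,0]},{"fingers":40,"delta_pos":[0,0,35],"angular":[0,0,0]},{"fingers":40,"delta_pos":[0,0,15],"angular":[0,0,0]},{"fingers":40,"delta_pos":[0,0,10],"angular":[0,0,0]},{"fingers":40,"delta_pos":[0,0,0],"angular":[0,0,0]}]'
for i in 1 2 ; do python3 -m pendant '[{"fingers":40,"delta_pos":[0,0,5],"angular":[0,0,0]},{"fingers":40,"delta_pos":[0,0,5],"angular":[0,0,0]},{"fingers":40,"delta_pos":[0,0,0],"angular":[0,0,0]}]' | egrep 'tcp|force'; done
```

```text
clock: 25.05
tcp_pos: [0.569, -0.0628, 0.0277]
orientation: [-0.001, -0.675, 0.737, 0.001]
wrist_force: [-1.4, -0.1, -0.4]
finger_gap: 0.0399
tcp_pos: [0.5701, -0.063, 0.019]
wrist_force: [-0.8, -0.3, -0.3]
tcp_pos: [0.5693, -0.0628, 0.0081]
wrist_force: [0.0, -0.0, 0.3]
```

Even with the TCP at 8 mm, below the 12 mm rack top, nothing touches, which confirms the offset. I'll go a little lower and close.

```bash

python3 -m pendant '[{"fingers":40,"delta_pos":[0,0,4],"angular":[0,0,0]},{"fingers":40,"delta_pos":[0,0,3],"angular":[0,0,0]},{"fingers":40,"delta_pos":[0,0,0],"angular":[0,0,0]}]'
python3 -m pendant '[{"fingers":0,"delta_pos":[0,0,0],"angular":[0,0,0]},{"fingers":0,"delta_pos":[0,0,0],"angular":[0,0,0]},{"fingers":0,"delta_pos":[0,0,0],"angular":[0,0,0]},{"fingers":0,"delta_pos":[0,0,0],"angular":[0,0,0]},{"fingers":0,"delta_pos":[0,0,0],"angular":[0,0,0]},{"fingers":0,"delta_pos":[0,0,0],"angular":[0,0,0]}]' 70
```

```text
clock: 25.95
tcp_pos: [0.5694, -0.0629, 0.0013]
orientation: [-0.0, -0.675, 0.737, 0.0]
wrist_force: [-0.8, 0.6, 0.4]
finger_gap: 0.04
clock: 26.55
tcp_pos: [0.5702, -0.063, 0.0022]
orientation: [0.0, -0.675, 0.737, -0.0]
wrist_force: [0.3, 0.6, 2.0]
finger_gap: 0.0113
```

The bar is gripped (gap 11 mm). I'll lift it, carry it behind the guide and turn it into line.

```bash

python3 -m pendant '[{"fingers":0,"delta_pos":[0,0,-5],"angular":[0,0,0]},{"fingers":0,"delta_pos":[0,0,-15],"angular":[0,0,0]},{"fingers":0,"delta_pos":[0,0,-30],"angular":[0,0,0]},{"fingers":0,"delta_pos":[0,0,-30],"angular":[0,0,0]},{"fingers":0,"delta_pos":[0,0,0],"angular":[0,0,0]}]'
python3 -m pendant '[{"fingers":0,"delta_pos":[20,14,0],"angular":[0,0,0]},{"fingers":0,"delta_pos":[33,22,0],"angular":[0,0,0]},{"fingers":0,"delta_pos":[35,24,0],"angular":[0,0,0]},{"fingers":0,"delta_pos":[35,24,0],"angular":[0,0,0]},{"fingers":0,"delta_pos":[35,24,0],"angular":[0,0,0]},{"fingers":0,"delta_pos":[35,24,0],"angular":[0,0,0]},{"fingers":0,"delta_pos":[35,24,0],"angular":[0,0,0]},{"fingers":0,"delta_pos":[35,24,0],"angular":[0,0,0]},{"fingers":0,"delta_pos":[25,17,0],"angular":[0,0,0]},{"fingers":0,"delta_pos":[15,9,0],"angular":[0,0,0]},{"fingers":0,"delta_pos":[0,0,0],"angular":[0,0,0.08]}]'
python3 -m pendant '[{"fingers":0,"delta_pos":[0,0,0],"angular":[0,0,0.12]},{"fingers":0,"delta_pos":[0,0,0],"angular":[0,0,0.13]},{"fingers":0,"delta_pos":[0,0,0],"angular":[0,0,0.13]},{"fingers":0,"delta_pos":[0,0,0],"angular":[0,0,0.13]},{"fingers":0,"delta_pos":[0,0,0],"angular":[0,0,0.13]},{"fingers":0,"delta_pos":[0,0,0],"angular":[0,0,0.13]},{"fingers":0,"delta_pos":[0,0,0],"angular":[0,0,0.13]},{"fingers":0,"delta_pos":[0,0,0],"angular":[0,0,0.13]},{"fingers":0,"delta_pos":[0,0,0],"angular":[0,0,0.13]},{"fingers":0,"delta_pos":[0,0,0],"angular":[0,0,0.133]},{"fingers":0,"delta_pos":[0,0,0],"angular":[0,0,0]}]'
python3 -m pendant '[{"fingers":0,"delta_pos":[0,0,0],"angular":[0,0,0]}]'
python3 - <<'E'
from h import *
p=env.camera_params("wrist");w=env.read_camera("wrist");np.savez("w5.npz",**p);cv2.imwrite("pics/w5.png",w)
s=env.read_camera("scene");cv2.imwrite("pics/s5.png",s)
X=np.array(env.get_state()['tcp_pos']);print(X)
G=np.array([.487,-.330]);c,q=np.cos(.11),np.sin(.11)
for n,g in (("trough floor start",(.03,0,.04)),("trL",(.03,.012,.06)),("trR",(.03,-.012,.06)),("tubetop f",(.09,0,.068)),("tubetop b",(.15,0,.068)),("stop",(.17,0,.082))):
    print(n,proj(p,np.r_[G+[c*g[0]-q*g[1],q*g[0]+c*g[1]],g[2]]))
o=np.zeros((420,800,3),np.uint8);o[:,:560]=w;o[:360,560:]=cv2.resize(s[190:310,110:190],(240,360),interpolation=cv2.INTER_CUBIC);cv2.imwrite("pics/m5.png",o)
E
```

```text
clock: 27.05
tcp_pos: [0.5727, -0.0637, 0.0863]
orientation: [0.002, -0.675, 0.737, -0.003]
wrist_force: [0.7, -0.6, -0.1]
finger_gap: 0.0114
clock: 28.15
tcp_pos: [0.3364, -0.3485, 0.0813]
orientation: [-0.0, -0.643, 0.766, 0.0]
wrist_force: [0.3, 0.6, -1.6]
finger_gap: 0.0115
clock: 29.25
tcp_pos: [0.3377, -0.3462, 0.0812]
orientation: [-0.0, -0.055, 0.998, 0.001]
wrist_force: [0.9, -0.1, -0.3]
finger_gap: 0.0108
clock: 29.35
tcp_pos: [0.3378, -0.3464, 0.0814]
orientation: [-0.0, -0.057, 0.998, 0.0]
wrist_force: [-0.7, -0.1, -0.7]
finger_gap: 0.0112
[ 0.338  -0.3466  0.0816]
trough floor start [282.8489 425.1455]
trL [297.9478 447.7606]
trR [267.7526 447.722 ]
tubetop f [282.6526 512.8196]
tubetop b [282.4757 561.5228]
stop [282.4023 598.6481]
```

View pics/m5.png

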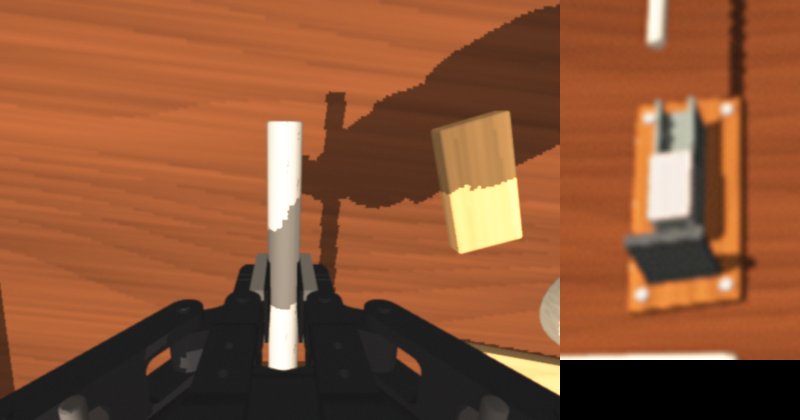

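The bar is held, with its rear end at wrist (284,122). Its front end is at scene about (141.7,205), pointing at the trough. I'll compare these with predictions and measure the trough axis in the scene and top views.

```bash
python3 - <<'E'
from h import *
s=env.camera_params("scene");t=env.camera_params("top");w=dict(np.load("w5.npz"))
X=np.array([.338,-.3466,.127]);f=np.array([.9939,.11,0])
print("front pred",proj(s,X+.17*f),"rear pred wrist",proj(w,X-.07*f))
c,d=ray(w,(284,122));
print("rear onz .127",onz(w,(284,122),.127),onz(w,(284,122),.134))
print("front onz .127",onz(s,(141.7,205),.127))
T=env.read_camera("top");S=cv2.imread("pics/s5.png")
A=cv2.resize(T[150:250,370:450],(400,500),interpolation=cv2.INTER_CUBIC)
B=cv2.resize(S[190:290,115:195],(400,500),interpolation=cv2.INTER_CUBIC)
cv2.imwrite("pics/m6.png",np.hstack([A,B]))
E
```

```text
front pred [141.4865 204.1162] rear pred wrist [284.224  123.2374]
rear onz .127 [ 0.268  -0.3544  0.127 ] [ 0.2679 -0.3545  0.134 ]
front onz .127 [ 0.5097 -0.327   0.127 ]
```

View pics/m6.png

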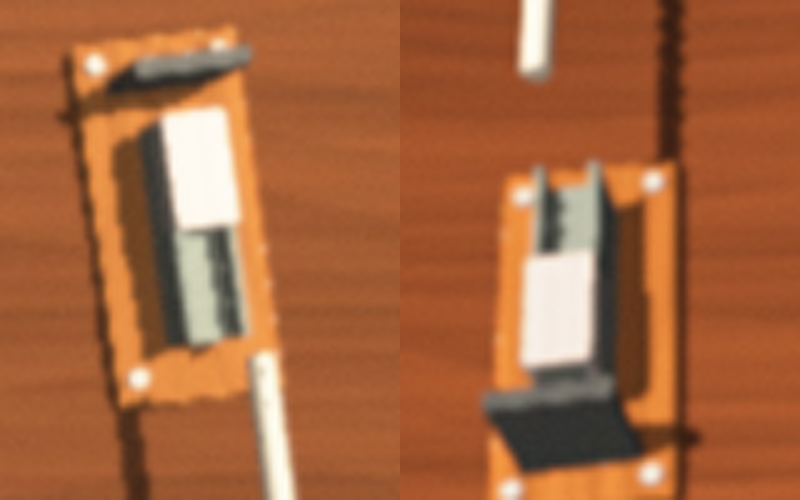

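```bash
python3 - <<'E'
from h import *
s=env.camera_params("scene");t=env.camera_params("top")
G=np.array([.487,-.330]);c,q=np.cos(.11),np.sin(.11)
F=lambda P:np.array([[c,q],[-q,c]])@(P[:2]-G)
for n,a,b,z in (("mouth",(213,338),(566,164),.06),("tube near",(209,227.5),(560,252.5),.068),("tube far",(191,111.5),(557.5,363),.068)):
    u=np.array(a)/5+[370,150];v=(np.array(b)-[400,0])/5+[115,190]
    P,e=tri(t,u,s,v);print(n,"tri",P,F(P),round(e,4),"top",F(onz(t,u,z)),"scene",F(onz(s,v,z)))
# bar front end in top: 
u=np.array((265,356))/5+[370,150];print("bar front top",F(onz(t,u,.127)),onz(t,u,.127), "scene",F(onz(s,(141.4,205),.127)))
E
```

```text
mouth tri [ 0.5181 -0.3258  0.0618] [0.0313 0.0008] 0.0003 top [0.0313 0.0004] scene [0.03   0.0001]
tube near tri [ 0.5752 -0.3211  0.0686] [ 0.0887 -0.0008] 0.0037 top [ 0.0887 -0.0029] scene [0.0887 0.0009]
tube far tri [ 0.6364 -0.3139  0.0666] [ 0.1503 -0.0004] 0.0034 top [ 0.1501 -0.0017] scene [0.1514 0.0017]
bar front top [ 0.019  -0.0045] [ 0.5063 -0.3324  0.127 ] scene [ 0.0228 -0.0002]
```

Bar and guide axes agree to within about 2 mm. I'll lower to axis z of about 50 mm and feed (tool -x), watching the force.

```bash

python3 -m pendant '[{"fingers":0,"delta_pos":[0,1,20],"angular":[0,0,0]},{"fingers":0,"delta_pos":[0,0,30],"angular":[0,0,0]},{"fingers":0,"delta_pos":[0,0,20],"angular":[0,0,0]},{"fingers":0,"delta_pos":[0,0,7],"angular":[0,0,0]},{"fingers":0,"delta_pos":[0,0,0],"angular":[0,0,0]},{"fingers":0,"delta_pos":[-10,0,0],"angular":[0,0,0]},{"fingers":0,"delta_pos":[-10,0,0],"angular":[0,0,0]},{"fingers":0,"delta_pos":[-10,0,0],"angular":[0,0,0]},{"fingers":0,"delta_pos":[-10,0,0],"angular":[0,0,0]},{"fingers":0,"delta_pos":[0,0,0],"angular":[0,0,0]}]'
python3 -m pendant '[{"fingers":0,"delta_pos":[-10,0,0],"angular":[0,0,0]},{"fingers":0,"delta_pos":[-10,0,0],"angular":[0,0,0]},{"fingers":0,"delta_pos":[-10,0,0],"angular":[0,0,0]},{"fingers":0,"delta_pos":[-10,0,0],"angular":[0,0,0]},{"fingers":0,"delta_pos":[0,0,0],"angular":[0,0,0]}]'
python3 - <<'E'
from h import *
s=env.read_camera("scene");w=env.read_camera("top");cv2.imwrite("pics/m7.png",np.hstack([cv2.resize(s[190:290,115:195],(400,500),interpolation=cv2.INTER_CUBIC),cv2.resize(w[150:250,370:450],(400,500),interpolation=cv2.INTER_CUBIC)]))
E
```

```text
clock: 30.5
tcp_pos: [0.3797, -0.3417, 0.0054]
orientation: [0.001, -0.056, 0.998, -0.001]
wrist_force: [0.1, -0.2, -1.0]
finger_gap: 0.0114
clock: 31.0
tcp_pos: [0.4191, -0.3372, 0.005]
orientation: [0.0, -0.056, 0.998, -0.0]
wrist_force: [0.6, -0.0, -1.0]
finger_gap: 0.0113
```

View pics/m7.png

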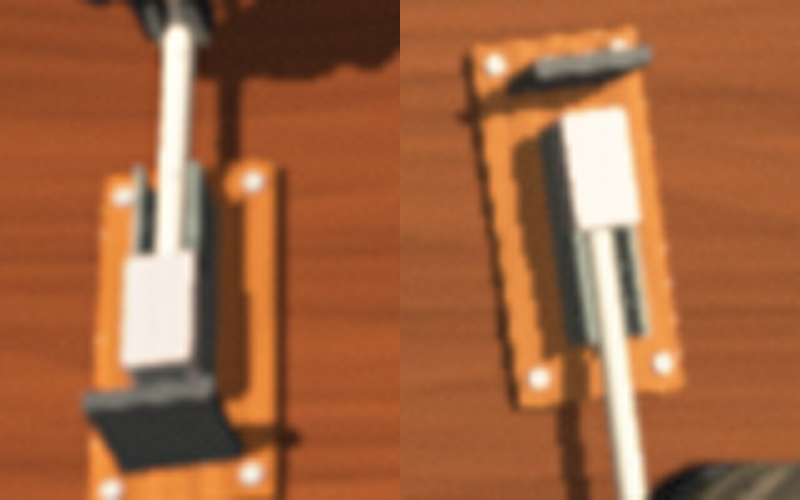

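The bar is in the trough and entering the tube, well centred with no contact force. Feeding on to the stop.

```bash

python3 -m pendant '[{"fingers":0,"delta_pos":[-12,0,0],"angular":[0,0,0]},{"fingers":0,"delta_pos":[-12,0,0],"angular":[0,0,0]},{"fingers":0,"delta_pos":[-12,0,0],"angular":[0,0,0]},{"fingers":0,"delta_pos":[-12,0,0],"angular":[0,0,0]},{"fingers":0,"delta_pos":[-10,0,0],"angular":[0,0,0]},{"fingers":0,"delta_pos":[-5,0,0],"angular":[0,0,0]},{"fingers":0,"delta_pos":[0,0,0],"angular":[0,0,0]}]'
for i in 1 2 3 4; do python3 -m pendant '[{"fingers":0,"delta_pos":[-2,0,0],"angular":[0,0,0]},{"fingers":0,"delta_pos":[0,0,0],"angular":[0,0,0]}]' | egrep 'tcp|force'; done
```

```text
clock: 31.8
tcp_pos: [0.481, -0.3299, 0.0048]
orientation: [0.0, -0.056, 0.998, -0.0]
wrist_force: [-1.0, -0.0, -1.1]
finger_gap: 0.0113
tcp_pos: [0.4819, -0.3298, 0.0048]
wrist_force: [-0.3, -1.4, 0.4]
tcp_pos: [0.4841, -0.3298, 0.005]
wrist_force: [0.2, 0.3, -0.9]
tcp_pos: [0.4863, -0.3295, 0.005]
wrist_force: [-0.3, 0.0, -1.6]
tcp_pos: [0.4867, -0.3291, 0.0045]
wrist_force: [-4.8, -1.6, 0.2]
```

It has met the stop (-4.8 N). I'll lower it onto the floor, release and rise.

```bash

python3 -m pendant '[{"fingers":0,"delta_pos":[0,0,2],"angular":[0,0,0]},{"fingers":0,"delta_pos":[0,0,1],"angular":[0,0,0]},{"fingers":0,"delta_pos":[0,0,0],"angular":[0,0,0]}]'
python3 -m pendant '[{"fingers":40,"delta_pos":[0,0,0],"angular":[0,0,0]},{"fingers":40,"delta_pos":[0,0,0],"angular":[0,0,0]},{"fingers":40,"delta_pos":[0,0,0],"angular":[0,0,0]},{"fingers":40,"delta_pos":[0,0,0],"angular":[0,0,0]},{"fingers":40,"delta_pos":[0,0,-20],"angular":[0,0,0]},{"fingers":40,"delta_pos":[0,0,-40],"angular":[0,0,0]},{"fingers":40,"delta_pos":[0,0,-45],"angular":[0,0,0]},{"fingers":40,"delta_pos":[0,0,-45],"angular":[0,0,0]},{"fingers":40,"delta_pos":[0,0,0],"angular":[0,0,0]}]'
python3 - <<'E'
from h import *
s=env.read_camera("scene");cv2.imwrite("pics/s8.png",s)
p=env.camera_params("wrist");w=env.read_camera("wrist");cv2.imwrite("pics/w8.png",w);np.savez("w8.npz",**p)
o=np.zeros((420,800,3),np.uint8);o[:,:560]=w;o[:300,560:]=cv2.resize(s[190:290,115:195],(240,300),interpolation=cv2.INTER_CUBIC)
cv2.imwrite("pics/m8.png",o)
R=np.array([.487,-.330,.047])+np.array([.994,.1098,0])*-.07
print("rear end home pred in wrist",proj(p,R))
E
```

```text
clock: 32.9
tcp_pos: [0.4867, -0.3291, 0.0017]
orientation: [-0.001, -0.055, 0.999, 0.0]
wrist_force: [-6.4, 0.8, 1.2]
finger_gap: 0.0114
clock: 33.8
tcp_pos: [0.4917, -0.332, 0.1594]
orientation: [0.005, -0.055, 0.998, -0.004]
wrist_force: [-0.5, -0.1, -0.4]
finger_gap: 0.0399
rear end home pred in wrist [286.1358 115.1737]
```

View pics/m8.png

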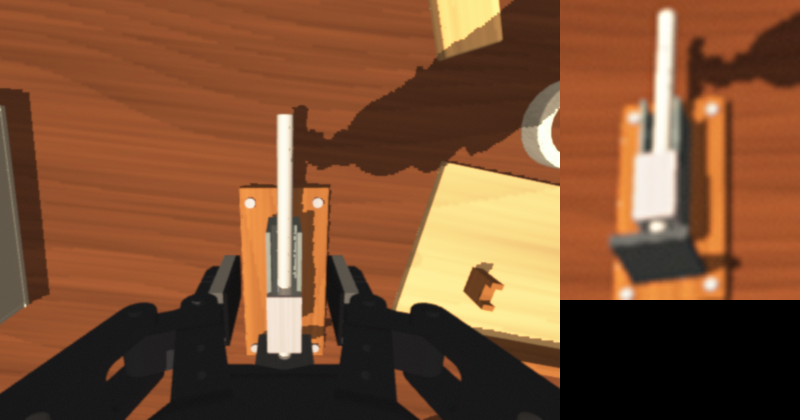

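The bar lies in trough and tube against the stop: its rear end is at wrist (285,114), predicted home (286,115). Now the returns, starting with the tin.

```bash

python3 -m pendant '[{"fingers":40,"delta_pos":[0,0,0],"angular":[0,0,0.1]},{"fingers":40,"delta_pos":[0,0,0],"angular":[0,0,0.101]},{"fingers":85,"delta_pos":[7,40,0],"angular":[0,0,0]},{"fingers":85,"delta_pos":[7,43,0],"angular":[0,0,0]},{"fingers":85,"delta_pos":[7,43,0],"angular":[0,0,0]},{"fingers":85,"delta_pos":[7,43,0],"angular":[0,0,0]},{"fingers":85,"delta_pos":[7,43,0],"angular":[0,0,0]},{"fingers":85,"delta_pos":[7,43,0],"angular":[0,0,0]},{"fingers":85,"delta_pos":[7,43,0],"angular":[0,0,0]}]'
python3 -m pendant '[{"fingers":85,"delta_pos":[8,44,0],"angular":[0,0,0]},{"fingers":85,"delta_pos":[8,44,0],"angular":[0,0,0]},{"fingers":85,"delta_pos":[8,44,0],"angular":[0,0,0]},{"fingers":85,"delta_pos":[8,44,0],"angular":[0,0,0]},{"fingers":85,"delta_pos":[8,44,0],"angular":[0,0,0]},{"fingers":85,"delta_pos":[8,44,0],"angular":[0,0,0]},{"fingers":85,"delta_pos":[8,44,0],"angular":[0,0,0]},{"fingers":85,"delta_pos":[8,44,0],"angular":[0,0,0]},{"fingers":85,"delta_pos":[0,0,0],"angular":[0,0,0]},{"fingers":85,"delta_pos":[0,0,0],"angular":[0,0,0]},{"fingers":85,"delta_pos":[0,0,0],"angular":[0,0,0]}]'
python3 -m pendant '[{"fingers":85,"delta_pos":[0,0,0],"angular":[0,0,0]}]'
```

```text
clock: 34.8
tcp_pos: [0.4648, -0.026, 0.1502]
orientation: [-0.001, 0.046, 0.999, 0.0]
wrist_force: [1.1, 0.3, 0.4]
finger_gap: 0.0851
clock: 35.9
tcp_pos: [0.4338, 0.3273, 0.1506]
orientation: [-0.001, 0.046, 0.999, -0.001]
wrist_force: [-0.7, 0.1, 0.7]
finger_gap: 0.0848
clock: 36.0
tcp_pos: [0.4345, 0.327, 0.1513]
orientation: [-0.0, 0.046, 0.999, -0.0]
wrist_force: [0.5, -0.2, -0.7]
finger_gap: 0.0852
```

```bash

python3 -m pendant '[{"fingers":85,"delta_pos":[4,3,30],"angular":[0,0,-0.006]},{"fingers":85,"delta_pos":[0,0,35],"angular":[0,0,0]},{"fingers":85,"delta_pos":[0,0,35],"angular":[0,0,0]},{"fingers":85,"delta_pos":[0,0,17],"angular":[0,0,0]},{"fingers":85,"delta_pos":[0,0,0],"angular":[0,0,0]},{"fingers":30,"delta_pos":[0,0,0],"angular":[0,0,0]},{"fingers":30,"delta_pos":[0,0,0],"angular":[0,0,0]},{"fingers":30,"delta_pos":[0,0,0],"angular":[0,0,0]},{"fingers":30,"delta_pos":[0,0,0],"angular":[0,0,0]},{"fingers":30,"delta_pos":[0,0,0],"angular":[0,0,0]},{"fingers":30,"delta_pos":[0,0,0],"angular":[0,0,0]},{"fingers":30,"delta_pos":[0,0,0],"angular":[0,0,0]}]' 60
python3 -m pendant '[{"fingers":30,"delta_pos":[0,0,-10],"angular":[0,0,0]},{"fingers":30,"delta_pos":[0,0,-25],"angular":[0,0,0]},{"fingers":30,"delta_pos":[0,0,-25],"angular":[0,0,0]},{"fingers":30,"delta_pos":[0,0,0],"angular":[0,0,0]},{"fingers":30,"delta_pos":[0,0,0],"angular":[0,0,0]},{"fingers":30,"delta_pos":[0,0,0],"angular":[0,0,0]}]'
```

```text
clock: 37.2
tcp_pos: [0.4324, 0.3318, 0.0373]
orientation: [0.002, 0.043, 0.999, 0.0]
wrist_force: [-0.9, -3.1, 6.1]
finger_gap: 0.0524
clock: 37.8
tcp_pos: [0.43, 0.3313, 0.0938]
orientation: [-0.001, 0.042, 0.999, -0.0]
wrist_force: [0.5, -0.5, -4.5]
finger_gap: 0.0525
```

```bash

python3 -m pendant '[{"fingers":30,"delta_pos":[-6,-20,0],"angular":[0,0,0]},{"fingers":30,"delta_pos":[-10,-36,0],"angular":[0,0,0]},{"fingers":30,"delta_pos":[-12,-46,0],"angular":[0,0,0]},{"fingers":30,"delta_pos":[-12,-46,0],"angular":[0,0,0]},{"fingers":30,"delta_pos":[-12,-46,0],"angular":[0,0,0]},{"fingers":30,"delta_pos":[-12,-46,0],"angular":[0,0,0]},{"fingers":30,"delta_pos":[-12,-46,0],"angular":[0,0,0]},{"fingers":30,"delta_pos":[-12,-46,0],"angular":[0,0,0]},{"fingers":30,"delta_pos":[-12,-46,0],"angular":[0,0,0]},{"fingers":30,"delta_pos":[-10,-34,0],"angular":[0,0,0]},{"fingers":30,"delta_pos":[-7,-20,0],"angular":[0,0,0]},{"fingers":30,"delta_pos":[-3,-10,0],"angular":[0,0,0]}]'
python3 -m pendant '[{"fingers":30,"delta_pos":[0,0,0],"angular":[0,0,0]},{"fingers":30,"delta_pos":[0,0,0],"angular":[0,0,0]},{"fingers":30,"delta_pos":[0,0,0],"angular":[0,0,0]}]'
```

```text
clock: 39.0
tcp_pos: [0.5124, -0.1207, 0.0934]
orientation: [-0.001, 0.044, 0.999, 0.0]
wrist_force: [0.7, 0.4, -3.2]
finger_gap: 0.0524
clock: 39.3
tcp_pos: [0.5123, -0.1173, 0.0945]
orientation: [-0.001, 0.042, 0.999, 0.0]
wrist_force: [-0.1, -0.2, -3.4]
finger_gap: 0.0523
```

```bash

python3 -m pendant '[{"fingers":30,"delta_pos":[1,-2,15],"angular":[0,0,0]},{"fingers":30,"delta_pos":[0,0,20],"angular":[0,0,0]},{"fingers":30,"delta_pos":[0,0,12],"angular":[0,0,0]},{"fingers":30,"delta_pos":[0,0,3],"angular":[0,0,0]},{"fingers":30,"delta_pos":[0,0,0],"angular":[0,0,0]},{"fingers":30,"delta_pos":[0,0,0],"angular":[0,0,0]}]'
for i in 1 2 3; do python3 -m pendant '[{"fingers":30,"delta_pos":[0,0,1],"angular":[0,0,0]},{"fingers":30,"delta_pos":[0,0,0],"angular":[0,0,0]}]' | egrep 'tcp|force'; done
```

```text
clock: 39.9
tcp_pos: [0.5118, -0.1195, 0.0455]
orientation: [0.0, 0.042, 0.999, 0.001]
wrist_force: [-1.1, 3.1, 3.1]
finger_gap: 0.0524
tcp_pos: [0.5121, -0.1197, 0.0454]
wrist_force: [-3.8, 3.8, 9.4]
tcp_pos: [0.5124, -0.1198, 0.0453]
wrist_force: [-5.0, 4.2, 16.4]
tcp_pos: [0.5126, -0.1199, 0.0453]
wrist_force: [-7.0, 4.6, 22.7]
```

```bash

python3 -m pendant '[{"fingers":30,"delta_pos":[0,0,-2.5],"angular":[0,0,0]},{"fingers":85,"delta_pos":[0,0,0],"angular":[0,0,0]},{"fingers":85,"delta_pos":[0,0,0],"angular":[0,0,0]},{"fingers":85,"delta_pos":[0,0,0],"angular":[0,0,0]},{"fingers":85,"delta_pos":[0,0,0],"angular":[0,0,0]},{"fingers":85,"delta_pos":[0,0,-35],"angular":[0,0,0]},{"fingers":85,"delta_pos":[0,0,-45],"angular":[0,0,0]},{"fingers":85,"delta_pos":[0,0,-40],"angular":[0,0,0]}]'
python3 -m pendant '[{"fingers":85,"delta_pos":[3,30,0],"angular":[0,0,0]},{"fingers":85,"delta_pos":[4,42,0],"angular":[0,0,0]},{"fingers":85,"delta_pos":[4,45,0],"angular":[0,0,0]},{"fingers":85,"delta_pos":[4,45,0],"angular":[0,0,0]},{"fingers":85,"delta_pos":[4,45,0],"angular":[0,0,0]},{"fingers":85,"delta_pos":[4,45,0],"angular":[0,0,0]},{"fingers":85,"delta_pos":[4,45,0],"angular":[0,0,0]},{"fingers":85,"delta_pos":[4,45,0],"angular":[0,0,0]},{"fingers":85,"delta_pos":[4,42,0],"angular":[0,0,0]},{"fingers":85,"delta_pos":[4,34,0],"angular":[0,0,0]},{"fingers":85,"delta_pos":[2,20,0],"angular":[0,0,0]},{"fingers":85,"delta_pos":[2,10,0],"angular":[0,0,0]}]'
python3 -m pendant '[{"fingers":85,"delta_pos":[0,0,0],"angular":[0,0,0]},{"fingers":85,"delta_pos":[0,0,0],"angular":[0,0,0]},{"fingers":85,"delta_pos":[0,0,0],"angular":[0,0,0]}]'
```

```text
clock: 41.3
tcp_pos: [0.5115, -0.1208, 0.1656]
orientation: [-0.0, 0.042, 0.999, 0.0]
wrist_force: [1.1, -0.3, -0.3]
finger_gap: 0.0852
clock: 42.5
tcp_pos: [0.5066, 0.3312, 0.1637]
orientation: [-0.0, 0.041, 0.999, -0.0]
wrist_force: [-0.5, -0.4, -0.2]
finger_gap: 0.0849
clock: 42.8
tcp_pos: [0.507, 0.328, 0.1644]
orientation: [-0.0, 0.043, 0.999, -0.0]
wrist_force: [0.0, -0.5, 0.2]
finger_gap: 0.0849
```

```bash

python3 -m pendant '[{"fingers":85,"delta_pos":[-1,2,30],"angular":[0,0,0]},{"fingers":85,"delta_pos":[0,0,35],"angular":[0,0,0]},{"fingers":85,"delta_pos":[0,0,28],"angular":[0,0,0]},{"fingers":85,"delta_pos":[0,0,15],"angular":[0,0,0]},{"fingers":85,"delta_pos":[0,0,0],"angular":[0,0,0]},{"fingers":20,"delta_pos":[0,0,0],"angular":[0,0,0]},{"fingers":20,"delta_pos":[0,0,0],"angular":[0,0,0]},{"fingers":20,"delta_pos":[0,0,0],"angular":[0,0,0]},{"fingers":20,"delta_pos":[0,0,0],"angular":[0,0,0]},{"fingers":20,"delta_pos":[0,0,0],"angular":[0,0,0]},{"fingers":20,"delta_pos":[0,0,0],"angular":[0,0,0]},{"fingers":20,"delta_pos":[0,0,0],"angular":[0,0,0]}]' 60
python3 -m pendant '[{"fingers":20,"delta_pos":[0,0,-10],"angular":[0,0,0]},{"fingers":20,"delta_pos":[0,0,-25],"angular":[0,0,0]},{"fingers":20,"delta_pos":[0,0,-25],"angular":[0,0,0]},{"fingers":20,"delta_pos":[0,0,0],"angular":[0,0,0]},{"fingers":20,"delta_pos":[0,0,0],"angular":[0,0,0]},{"fingers":20,"delta_pos":[0,0,0],"angular":[0,0,0]}]'
```

```text
clock: 44.0
tcp_pos: [0.5095, 0.3314, 0.0586]
orientation: [0.002, 0.042, 0.999, 0.0]
wrist_force: [-0.6, -1.1, 5.3]
finger_gap: 0.0414
clock: 44.6
tcp_pos: [0.5072, 0.3309, 0.1152]
orientation: [-0.001, 0.042, 0.999, -0.0]
wrist_force: [-0.9, 0.5, -1.7]
finger_gap: 0.0411
```

```bash

python3 -m pendant '[{"fingers":20,"delta_pos":[-3,-20,0],"angular":[0,0,0]},{"fingers":20,"delta_pos":[-5,-35,0],"angular":[0,0,0]},{"fingers":20,"delta_pos":[-5,-40,0],"angular":[0,0,0]},{"fingers":20,"delta_pos":[-5,-45,0],"angular":[0,0,0]},{"fingers":20,"delta_pos":[-5,-45,0],"angular":[0,0,0]},{"fingers":20,"delta_pos":[-5,-45,0],"angular":[0,0,0]},{"fingers":20,"delta_pos":[-5,-45,0],"angular":[0,0,0]},{"fingers":20,"delta_pos":[-5,-34,0],"angular":[0,0,0]},{"fingers":20,"delta_pos":[-4,-22,0],"angular":[0,0,0]},{"fingers":20,"delta_pos":[-2,-12,0],"angular":[0,0,0]}]'
python3 -m pendant '[{"fingers":20,"delta_pos":[0,0,0],"angular":[0,0,0]},{"fingers":20,"delta_pos":[0,0,0],"angular":[0,0,0]},{"fingers":20,"delta_pos":[0,0,0],"angular":[0,0,0]}]'
```

```text
clock: 45.6
tcp_pos: [0.522, -0.0161, 0.1151]
orientation: [-0.001, 0.044, 0.999, 0.0]
wrist_force: [-0.2, 0.8, -2.8]
finger_gap: 0.0413
clock: 45.9
tcp_pos: [0.5225, -0.013, 0.1161]
orientation: [-0.0, 0.042, 0.999, 0.0]
wrist_force: [-0.0, 0.3, -2.8]
finger_gap: 0.0415
```

```bash

python3 -m pendant '[{"fingers":20,"delta_pos":[1,-1.5,15],"angular":[0,0,0]},{"fingers":20,"delta_pos":[0,0,20],"angular":[0,0,0]},{"fingers":20,"delta_pos":[0,0,12],"angular":[0,0,0]},{"fingers":20,"delta_pos":[0,0,3],"angular":[0,0,0]},{"fingers":20,"delta_pos":[0,0,0],"angular":[0,0,0]},{"fingers":20,"delta_pos":[0,0,0],"angular":[0,0,0]}]'
for i in 1 2; do python3 -m pendant '[{"fingers":20,"delta_pos":[0,0,1],"angular":[0,0,0]},{"fingers":20,"delta_pos":[0,0,0],"angular":[0,0,0]}]' | egrep 'tcp|force'; done
```

```text
clock: 46.5
tcp_pos: [0.522, -0.015, 0.0667]
orientation: [0.0, 0.042, 0.999, 0.0]
wrist_force: [0.1, 0.2, -1.3]
finger_gap: 0.0415
tcp_pos: [0.5228, -0.0153, 0.0666]
wrist_force: [-1.6, 0.8, 4.7]
tcp_pos: [0.5233, -0.0154, 0.0665]
wrist_force: [-2.0, 2.2, 9.8]
```

```bash

python3 -m pendant '[{"fingers":20,"delta_pos":[0,0,-1.5],"angular":[0,0,0]},{"fingers":85,"delta_pos":[0,0,0],"angular":[0,0,0]},{"fingers":85,"delta_pos":[0,0,0],"angular":[0,0,0]},{"fingers":85,"delta_pos":[0,0,0],"angular":[0,0,0]},{"fingers":85,"delta_pos":[0,0,0],"angular":[0,0,0]},{"fingers":85,"delta_pos":[0,0,-30],"angular":[0,0,0]},{"fingers":85,"delta_pos":[0,0,-40],"angular":[0,0,0]},{"fingers":85,"delta_pos":[0,0,-35],"angular":[0,0,0]}]'
python3 -m pendant '[{"fingers":85,"delta_pos":[-2,25,0],"angular":[0,0,0]},{"fingers":85,"delta_pos":[-3,40,0],"angular":[0,0,0]},{"fingers":85,"delta_pos":[-4,45,0],"angular":[0,0,0]},{"fingers":85,"delta_pos":[-4,45,0],"angular":[0,0,0]},{"fingers":85,"delta_pos":[-4,45,0],"angular":[0,0,0]},{"fingers":85,"delta_pos":[-4,45,0],"angular":[0,0,0]},{"fingers":85,"delta_pos":[-4,45,0],"angular":[0,0,0]},{"fingers":85,"delta_pos":[-4,35,0],"angular":[0,0,0]},{"fingers":85,"delta_pos":[-2,18,0],"angular":[0,0,0]},{"fingers":85,"delta_pos":[0,8,0],"angular":[0,0,0]}]'
python3 -m pendant '[{"fingers":85,"delta_pos":[0,0,0],"angular":[0,0,0]},{"fingers":85,"delta_pos":[0,0,0],"angular":[0,0,0]},{"fingers":85,"delta_pos":[0,0,0],"angular":[0,0,0]}]'
```

```text
clock: 47.7
tcp_pos: [0.5215, -0.0157, 0.1721]
orientation: [-0.0, 0.042, 0.999, -0.0]
wrist_force: [2.7, -0.9, 0.1]
finger_gap: 0.0848
clock: 48.7
tcp_pos: [0.5821, 0.3334, 0.1699]
orientation: [-0.0, 0.041, 0.999, -0.0]
wrist_force: [-0.4, -0.5, 0.7]
finger_gap: 0.085
clock: 49.0
tcp_pos: [0.5824, 0.3301, 0.1711]
orientation: [-0.0, 0.043, 0.999, -0.0]
wrist_force: [-0.8, 0.4, 0.1]
finger_gap: 0.0851
```

```bash

python3 -m pendant '[{"fingers":85,"delta_pos":[-1,1.5,30],"angular":[0,0,0]},{"fingers":85,"delta_pos":[0,0,35],"angular":[0,0,0]},{"fingers":85,"delta_pos":[0,0,30],"angular":[0,0,0]},{"fingers":85,"delta_pos":[0,0,14],"angular":[0,0,0]},{"fingers":85,"delta_pos":[0,0,0],"angular":[0,0,0]},{"fingers":20,"delta_pos":[0,0,0],"angular":[0,0,0]},{"fingers":20,"delta_pos":[0,0,0],"angular":[0,0,0]},{"fingers":20,"delta_pos":[0,0,0],"angular":[0,0,0]},{"fingers":20,"delta_pos":[0,0,0],"angular":[0,0,0]},{"fingers":20,"delta_pos":[0,0,0],"angular":[0,0,0]},{"fingers":20,"delta_pos":[0,0,0],"angular":[0,0,0]},{"fingers":20,"delta_pos":[0,0,0],"angular":[0,0,0]}]' 60
python3 -m pendant '[{"fingers":20,"delta_pos":[0,0,-10],"angular":[0,0,0]},{"fingers":20,"delta_pos":[0,0,-25],"angular":[0,0,0]},{"fingers":20,"delta_pos":[0,0,-25],"angular":[0,0,0]},{"fingers":20,"delta_pos":[0,0,0],"angular":[0,0,0]},{"fingers":20,"delta_pos":[0,0,0],"angular":[0,0,0]},{"fingers":20,"delta_pos":[0,0,0],"angular":[0,0,0]}]'
```

```text
clock: 50.2
tcp_pos: [0.5849, 0.3337, 0.0644]
orientation: [0.002, 0.042, 0.999, 0.001]
wrist_force: [-0.5, 0.8, 5.3]
finger_gap: 0.0395
clock: 50.8
tcp_pos: [0.5825, 0.3324, 0.1202]
orientation: [-0.001, 0.042, 0.999, -0.001]
wrist_force: [0.4, -0.4, -3.3]
finger_gap: 0.0395
```

```bash

python3 -m pendant '[{"fingers":20,"delta_pos":[2,-20,0],"angular":[0,0,0]},{"fingers":20,"delta_pos":[4,-35,0],"angular":[0,0,0]},{"fingers":20,"delta_pos":[5,-40,0],"angular":[0,0,0]},{"fingers":20,"delta_pos":[5,-40,0],"angular":[0,0,0]},{"fingers":20,"delta_pos":[5,-40,0],"angular":[0,0,0]},{"fingers":20,"delta_pos":[4,-38,0],"angular":[0,0,0]},{"fingers":20,"delta_pos":[2,-25,0],"angular":[0,0,0]},{"fingers":20,"delta_pos":[1,-12,0],"angular":[0,0,0]}]'
python3 -m pendant '[{"fingers":20,"delta_pos":[0,0,0],"angular":[0,0,0]},{"fingers":20,"delta_pos":[0,0,0],"angular":[0,0,0]},{"fingers":20,"delta_pos":[0,0,0],"angular":[0,0,0]}]'
```

```text
clock: 51.6
tcp_pos: [0.5327, 0.084, 0.1204]
orientation: [-0.002, 0.044, 0.999, -0.0]
wrist_force: [0.8, 0.0, -2.6]
finger_gap: 0.039
clock: 51.9
tcp_pos: [0.5345, 0.0872, 0.1215]
orientation: [-0.0, 0.042, 0.999, 0.0]
wrist_force: [-0.4, 0.2, -2.9]
finger_gap: 0.0389
```

```bash

python3 -m pendant '[{"fingers":20,"delta_pos":[2,-1,15],"angular":[0,0,0]},{"fingers":20,"delta_pos":[0,0,20],"angular":[0,0,0]},{"fingers":20,"delta_pos":[0,0,12],"angular":[0,0,0]},{"fingers":20,"delta_pos":[0,0,3],"angular":[0,0,0]},{"fingers":20,"delta_pos":[0,0,0],"angular":[0,0,0]},{"fingers":20,"delta_pos":[0,0,0],"angular":[0,0,0]}]'
for i in 1 2 3; do python3 -m pendant '[{"fingers":20,"delta_pos":[0,0,1],"angular":[0,0,0]},{"fingers":20,"delta_pos":[0,0,0],"angular":[0,0,0]}]' | egrep 'tcp|force'; done
```

```text
clock: 52.5
tcp_pos: [0.5327, 0.0863, 0.0727]
orientation: [0.0, 0.042, 0.999, 0.0]
wrist_force: [-2.6, 0.2, 4.4]
finger_gap: 0.0391
tcp_pos: [0.5331, 0.0863, 0.0727]
wrist_force: [-3.8, 2.4, 10.7]
tcp_pos: [0.5335, 0.0864, 0.0727]
wrist_force: [-5.7, 2.9, 17.3]
tcp_pos: [0.5339, 0.0865, 0.0726]
wrist_force: [-6.3, 3.3, 22.4]
```

```bash

python3 -m pendant '[{"fingers":20,"delta_pos":[0,0,-2.5],"angular":[0,0,0]},{"fingers":85,"delta_pos":[0,0,0],"angular":[0,0,0]},{"fingers":85,"delta_pos":[0,0,0],"angular":[0,0,0]},{"fingers":85,"delta_pos":[0,0,0],"angular":[0,0,0]},{"fingers":85,"delta_pos":[0,0,0],"angular":[0,0,0]},{"fingers":85,"delta_pos":[0,0,-30],"angular":[0,0,0]},{"fingers":85,"delta_pos":[0,0,-40],"angular":[0,0,0]},{"fingers":85,"delta_pos":[0,0,-40],"angular":[0,0,0]}]'
python3 -m pendant '[{"fingers":85,"delta_pos":[10,35,0],"angular":[0,0,0]},{"fingers":85,"delta_pos":[10,45,0],"angular":[0,0,0]},{"fingers":85,"delta_pos":[10,45,0],"angular":[0,0,0]},{"fingers":85,"delta_pos":[10,45,0],"angular":[0,0,0]},{"fingers":85,"delta_pos":[10,45,0],"angular":[0,0,0]},{"fingers":85,"delta_pos":[10,45,0],"angular":[0,0,0]},{"fingers":85,"delta_pos":[0,0,0],"angular":[0,0,0]},{"fingers":85,"delta_pos":[0,0,0],"angular":[0,0,0]}]'
python3 - <<'E'
from h import *
r=[]
S0,T0=cv2.imread("pics/scene0.png"),cv2.imread("pics/top0.png")
S1,T1=env.read_camera("scene"),env.read_camera("top")
cv2.imwrite("pics/scene9.png",S1);cv2.imwrite("pics/top9.png",T1)
s,t=env.camera_params("scene"),env.camera_params("top")
G=lambda i:cv2.resize(cv2.cvtColor(i,6),None,fx=4,fy=4,interpolation=cv2.INTER_CUBIC)
def shift(a,b,c,h):
    a,b=G(a),G(b);x,y=int(c[0]*4),int(c[1]*4);h*=4;m=32
    res=cv2.matchTemplate(b[y-h-m:y+h+m,x-h-m:x+h+m],a[y-h:y+h,x-h:x+h],cv2.TM_CCOEFF_NORMED)
    _,v,_,l=cv2.minMaxLoc(res);return (np.array(l)-m)/4,round(v,3)
for n,ct,cs,z in (("tin",(335.3,219.7),(228.9,213.5),.092),("spray",(294.5,215.5),(270.8,207.2),.127),("oil",(254.8,212),(312.5,214),.112)):
    dt,v=shift(T0,T1,ct,9 if n!="tin" else 13);ds,vs=shift(S0,S1,cs,9 if n!="tin" else 13)
    print(n,"top px",dt,v,"m",(onz(t,np.array(ct)+dt,z)-onz(t,ct,z))[:2],"scene px",ds,vs,"m",(onz(s,np.array(cs)+ds,z)-onz(s,cs,z))[:2])
f=lambda i:cv2.resize(i[192:300,125:345],(560,275),interpolation=cv2.INTER_CUBIC)
cv2.imwrite("pics/m9.png",np.vstack([f(S0),f(S1)]))
E
```

```text
clock: 53.9
tcp_pos: [0.5316, 0.0851, 0.1818]
orientation: [-0.001, 0.042, 0.999, -0.0]
wrist_force: [0.3, -0.1, 0.4]
finger_gap: 0.0849
clock: 54.7
tcp_pos: [0.4939, 0.3502, 0.1806]
orientation: [-0.0, 0.041, 0.999, -0.001]
wrist_force: [1.0, 0.1, -0.2]
finger_gap: 0.0854
tin top px [ 1.   -0.25] 0.986 m [ 0.0006 -0.0026] scene px [-1.  0.] 0.994 m [-0.0001 -0.0025]
spray top px [1. 1.] 0.996 m [-0.0025 -0.0025] scene px [-0.5 -0.5] 0.973 m [-0.0015 -0.0012]
oil top px [-0.25  0.25] 0.997 m [-0.0006  0.0006] scene px [ 0.25 -0.25] 0.996 m [-0.0007  0.0007]
```

View pics/m9.png

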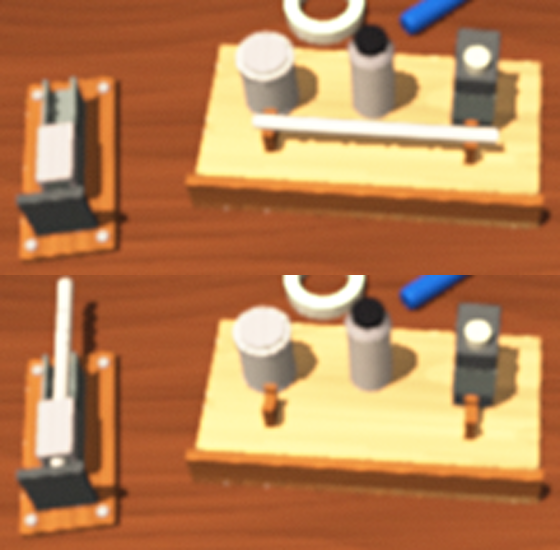

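All three containers stand upright, each within about 4 mm of its start. The bar lies in the guide up to the stop plate, and the gripper is clear. Handing in.

```bash
python3 -c "
from workcell import env
print(env.hand_in())"
```

```text
the job is handed in; nothing more can be done
None
```

The job is done and handed in at about 55 s of the 134 s allowed. I moved the oil can, spray can and tin to the mat, fed the bar through the tube to the stop, then put the tin, spray can and oil can back on the rack.

**Final checks:**
- **Containers:** before-and-after matching in the scene and top views puts all three upright. They are off their start spots by about 2.6 mm (tin), 2–3.5 mm (spray can) and 1 mm (oil can), against the 15 mm allowed.
- **Bar:** the stop pushed back with about 5 N. After release the bar's rear end was within about 1 px of its predicted home position in the wrist view.
- **Robot:** the gripper was open and clear of everything before handing in.

**What disagreed:**
- **Fingertip height:** the real fingertips sit about 28 mm above the reported TCP. My first grip on the bar closed on nothing because of this; I regripped lower.
- **Finger gap:** the reading ran about 3–4 mm below the true widths in most grips. The first grip on the spray can read 7 mm low, probably because it was on the shoulder.
- **Cameras:** the top and scene views differed by about 3–4 mm in y, within what the guide and the 15 mm limit allow.

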